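# Hang the showcase door on its lift-off hinges and shut it

### The job

The showcase is stocked: take its framed clear door out of the slotted transport rack, lower both hinge knuckles together onto the two hinge pins with the door standing open until it is fully down, then swing the door shut against its rubber bumper and let go. Feel for the pins and keep it gentle: the pins and the showcase must never be forced or knocked. Leave the specimens, tools and the shelf board where they are.

Things in the scene. Friction and masses are not known exactly. Their poses are not given: they have to be found in the camera images.
- case: Grey tabletop showcase, fixed, 150 deep (x) x 250 wide (y) x 245 high; origin: centre of its underside; its open front (x = -0.075) looks along its own -x. On the right of the front (its -y side) an upright steel hinge rail carries two brackets, each with a lift-off hinge pin standing up from a round shoulder. Both pins lie on one vertical line. Beside the pins, above the shoulders, space is free.
- low_mid_slot (a point): Where the lower pin would leave its shoulder if the hinge rail sat mid-slot. The rail is screwed tight through level slots, set by eye: the real pins lie up to 12 mm either way of this along the showcase's y, exact in x and z, and are not measured: find them by feel or sight. Pin: diameter 8, 18 long, last 2.5 mm tapers to 5.4. Shoulder: diameter 18, top 65 above the table (pin tip 83).
- high_mid_slot (a point): The same for the upper pin, straight above: shoulder top 185 mm, pin tip 203 mm above the table. Same unknown shift, same pin size. The brackets lie behind and below the shoulders; nothing else stands within 13 mm of the pin line above them.
- bumper_front (a point): Front of a black rubber bumper, 14 mm thick and 216 mm above the table, on the header at the left of the showcase's front, standing 9 mm out of it: the back of the shut door rests against it. It gives 6 mm at most, springing back (0.7 N per mm). It does not latch: the door stays where it is left.
- light_bar (a point): Lower front edge, mid-length, of an aluminium light bar along the top of the front, 170 mm long (y), 14 high. It juts 18 mm past the front, 8 mm over the top of the shut door, so the door goes on the pins only while it stands open.
- door_center (a point): Centre of the loose door: aluminium frame 180 wide (its y) x 200 high (z) x 14 thick (x), clear pane, 0.38-0.57 kg; outer face looks along its -x. Grip its 30 mm high top rail (centre to top edge 100 mm). Stands in a rack slot. Hung, this point is 135 mm above the table; shut, its axes agree with the showcase's; open a right angle, it is turned +90 degrees about z.
- low_knuckle (a point): On the door: centre of the lower end of the lower hinge knuckle, a steel tube 18 mm outer, 10 mm inner diameter, 22 long, open at both ends, on the door's edge at its y = -0.099. This end comes to rest on the lower shoulder.
- high_knuckle (a point): On the door: centre of the lower end of the upper knuckle, same size, 120 mm straight above the lower one. It comes to rest on the upper shoulder.
- knob_end (a point): On the door: end of a 30 mm long, 20 mm thick knob on the outer face near the free edge (177 mm from the knuckle line), 50 mm above the door's centre; hung, 185 mm above the table. Pushing here keeps fingers clear of the light bar.
- rack: Fixed plywood transport rack 230 (x) x 144 (y) x 44 mm high, origin: centre of its underside. Two slots, 18 mm wide, run along its x at y = +42 and -42 mm, floors 12 mm above the table. The door stands in one of them (either), a shelf board in the other; lift the door 35 mm straight up to clear the ribs.
- board_center (a point): Centre of a white shelf board 160 wide x 120 high x 14 mm standing in the rack's other slot, 84 mm beside the door, its top 132 mm above the table. Leave it.
- quartz_center (a point): Half-way up a clear six-sided quartz point on a dark wooden stand 50 x 50 mm, 82 mm high in all. Leave it.
- boxed_stone_center (a point): Half-way up a small white open card box 62 x 62 x 26 mm with a stone in it. Leave it.
- geode_center (a point): Half-way up a dark rock 70 x 55 x 40 mm set with violet crystal points. Leave it.
- loupe_center (a point): Centre of a folding steel pocket loupe 62 x 26 x 14 mm lying on the table. Leave it.
- torch_center (a point): Centre of a small black torch 110 mm long, 27 mm thick, lying on the table along its own x. Leave it.

How it is judged:
By the outcome, as a careful person would: the job done as asked, in the order asked, and still so for the second after the job is handed in, with the robot touching nothing.
It also fails if it takes over 67 s, if anything falls off the work surface, if the arm or the gripper's body presses on something with over 40 N, if the wrist force passes 120 N, or if a joint passes its speed limit or range.

### The arm

A 6-joint arm with a two-finger parallel gripper is mounted at the origin on the work surface. World frame = base frame: x ahead of the robot, y to its left, z up, the work surface at z = 0. Lengths are in mm, angles in rad, forces in N, time in s.
With the tool pointing down it reaches from about 325 to 850 mm from the base axis. Payload 15.5 kg.
Tool frame: the origin (TCP) lies midway between the tips of the shut fingers; the grasp point (between the pads) lies behind it (manip.grip_point_offset is the y of the grasp point in the tool frame, in mm); y points along the fingers, x is the direction in which the jaws open and shut, and the axes are right-handed (so a half turn about y gives the same grasp; the last joint's range is limited). The gripper opens to 91 mm and grips with 3 to 60 N. Pads are 32 mm wide; open, the fingers measure 118 mm over their backs; the gripper's body (76 mm by 178 mm) begins 60 mm behind the grasp point.
Start: joints at [-1.433, 0.494, 1.345, -0, 1.302, -0.096], TCP at [144.19, -608.141, 213.915] pointing down, gripper open.
Joint ranges: [-2.91, 2.91], [-0.82, 2.16], [0.22, 2.67], [-1.22, 4.37], [0.12, 2.79], [-3.08, 3.08]. Speed limits (rad/s): [1.89, 1.89, 2.57, 3.01, 3.01, 3.01].

### API

Orientations are given as a unit quaternion [x, y, z, w].
In Python, from bench import manip, eyes, job_done gives the robot as it stands.
- The arm moves only by the tool send_rows, never from a script. Its argument "rows" is a list of rows, each a list of 6 numbers: the shift along the tool's x, y, z in m, then the turn, a rotation vector about the tool's x, y, z in degrees. In form: [[dx, dy, dz, rx, ry, rz], ...]. A call has exactly 10 rows; each row is the pose to reach, as a shift and turn from the pose measured when the call began, along the tool's axes at that moment; what a row does not reach only later rows make up. A row lasts 1/12 s, in which the tool goes at most 41.7 mm and 7.16 degrees, less where a joint would pass 70% of its speed; a pose out of reach is approached as far as the arm can. A call with a gripper value outside its range is refused whole. "fingers" is the opening, from -1 (shut) to 1 (fully open), set as the call begins (left out, the last holds). The fingers move at their own pace and stop on an object; "squeeze" is the grip in N (left out, the last holds). Time passes only in rows, so rows that repeat a pose let the fingers close, or fill a call up. It gives the time, the measured TCP pose, the force and the opening at its end, in the units of the state.
- manip.get_state(): the state, without advancing time (a new reading comes with each control period).
- eyes.camera(name): name is "scene" or "top"; returns the picture (480x640x3 uint8, blue, green, red); there is no depth.
- eyes.calibration(name): a dict with "intrinsics" (3x3 intrinsics, pixels), "k1" (the pictures are not rectified: a ray, as slopes to the right and down, at radius r is drawn at 1 + k1 r^2 times it, then the intrinsics apply), "R" (3x3) and "t" (3): a world point X has camera coordinates R X + t. Camera axes: x right, y down, z forward; pixel columns grow to the right and rows downward; lengths in mm; the calibration is good to about 2 mm. A picture is of the moment at which its call begins. calibration takes no time and is no camera call.
- job_done(): hands the job in, once; it reports no verdict.
The state is a dict: "time": time; "q": joint angles; "qd": joint speeds; "joint_torque": joint torques, N m; "eef_pos": TCP position; "eef_rot": TCP orientation; "force": force on the tool from outside, world axes, zero at the start; "torque": the same for the moment, N m; "opening": opening from 0.0 (shut) to 1.0 (fully open).
Only numpy, scipy, OpenCV 4.12 (cv2) and the standard library are available. Lean on these libraries where they do the work, as an engineer would, in place of code of your own. Each camera call takes 0.05 s, during which the arm holds its last target.

## Working session

There is one attempt and no reset: what is moved stays moved. The work goes in short steps, Python scripts to look and compute and a tool call to move; the robot and the scene stay as the last step left them, time stands still between calls to the robot, and variables do not carry over. Pictures are saved under pics/ and viewed, and the job is handed in when it is done.

Besides the shell and the picture viewer there is one more tool, called after "Emit:" as name(argument=value, ...), one argument or row to a line, values as JSON. send_rows: Moves the arm, as the interface text tells. Its arguments: {"type":"object","properties":{"rows":{"type":"array"},"fingers":{"type":"number"},"squeeze":{"type":"number"}},"required":["rows"]}

```bash
ls; mkdir -p pics
python3 - <<'E'
from bench import manip, eyes
import cv2
print(manip.get_state()); print(manip.grip_point_offset)
for n in("scene","top"):
    print(n,eyes.calibration(n)); cv2.imwrite(f"pics/{n}0.png",eyes.camera(n))
E
```

```text
pics
{'time': 0.0, 'q': array([-1.43350933e+00,  4.94184134e-01,  1.34610792e+00, -2.44333778e-05,
        1.30251730e+00, -9.55023876e-02]), 'qd': array([ 1.27745223e-03, -3.04436094e-04, -1.01307571e-03, -3.84277840e-05,
       -4.41438942e-04, -1.41732043e-03]), 'joint_torque': array([-2.81644629e-03, -8.78836870e+01, -3.81855941e+01,  7.07147643e-02,
        5.34345105e-02, -8.51278037e-05]), 'eef_pos': array([ 144.12487176, -607.77027946,  213.34554422]), 'eef_rot': array([-0.5543925 ,  0.43886521, -0.43823275,  0.55497598]), 'force': array([-0.7168489 ,  0.90944549, -0.2221746 ]), 'torque': array([-0.00727662, -0.00124292, -0.10919617]), 'opening': 0.9980386276849958}
-18.8
scene {'intrinsics': array([[595.6308274 ,   0.        , 322.55201604],
       [  0.        , 595.6308274 , 239.11636809],
       [  0.        ,   0.        ,   1.        ]]), 'k1': 0.06533045920457535, 'R': array([[-0.65386689,  0.75652861, -0.01107005],
       [ 0.63679308,  0.5423604 , -0.54803263],
       [-0.40859841, -0.36538972, -0.8363837 ]]), 't': array([ 389.49602436, -268.09591677, 1440.34574768])}
top {'intrinsics': array([[481.25029852,   0.        , 313.72878871],
       [  0.        , 481.25029852, 246.81688903],
       [  0.        ,   0.        ,   1.        ]]), 'k1': -0.12071827318402746, 'R': array([[-0.02212122, -0.99936108, -0.02807293],
       [-0.99144745,  0.0255412 , -0.12798278],
       [ 0.12861802,  0.0250017 , -0.991379  ]]), 't': array([  11.44521727,  563.54945808, 1201.46976345])}
```

View pics/scene0.png

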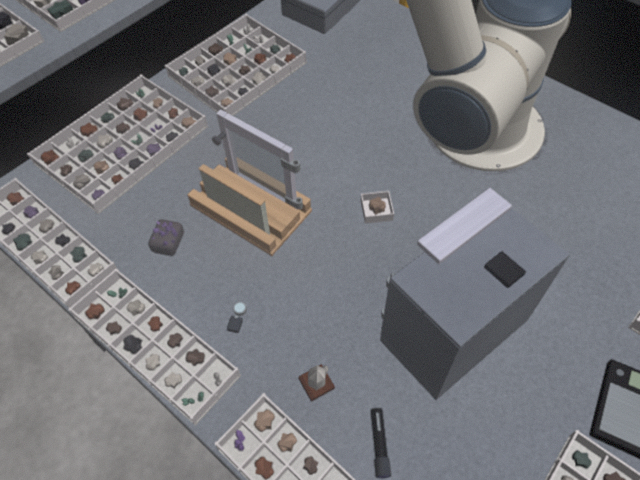

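View pics/top0.png

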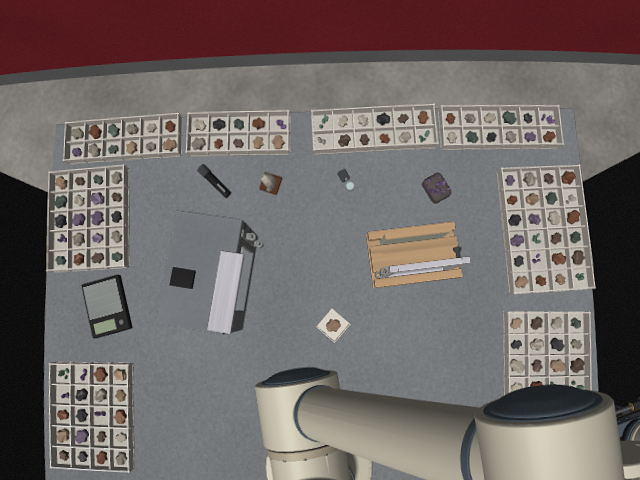

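Run:
```python
import cv2
t=cv2.imread("pics/top0.png"); s=cv2.imread("pics/scene0.png")
cv2.imwrite("pics/a.png",cv2.resize(t[200:350,150:280],None,fx=4,fy=4,interpolation=cv2.INTER_CUBIC)[:600])
cv2.imwrite("pics/b.png",cv2.resize(t[210:300,350:490],None,fx=5,fy=5,interpolation=cv2.INTER_CUBIC))
cv2.imwrite("pics/c.png",cv2.resize(s[100:260,180:330],None,fx=3.7,fy=3.7,interpolation=cv2.INTER_CUBIC))
cv2.imwrite("pics/d.png",cv2.resize(s[180:400,360:580],None,fx=2.7,fy=2.7,interpolation=cv2.INTER_CUBIC))
```

```text
(no output)
```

View pics/a.png

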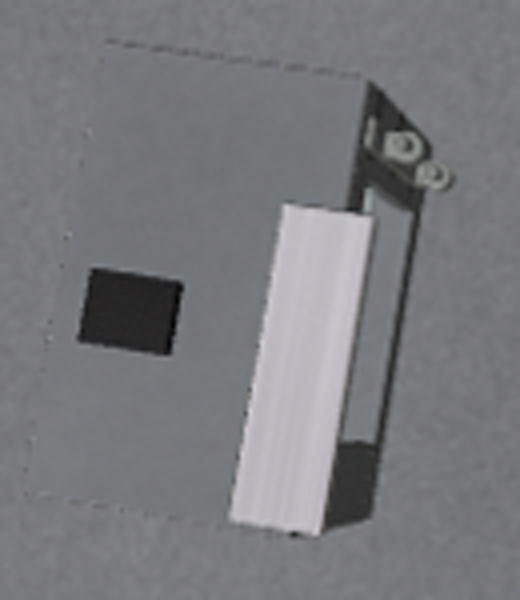

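View pics/b.png

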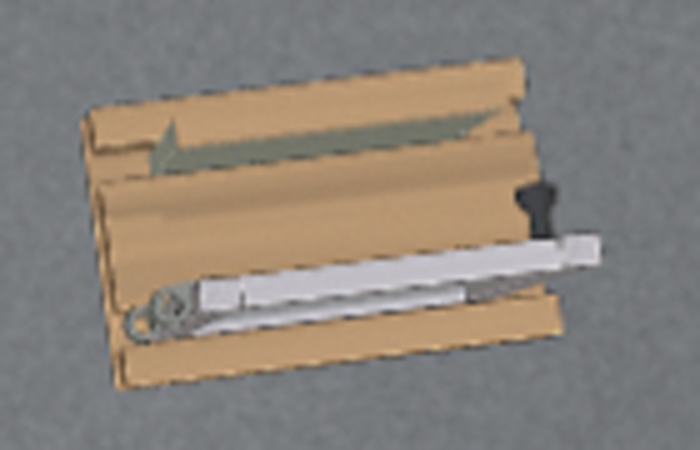

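View pics/c.png

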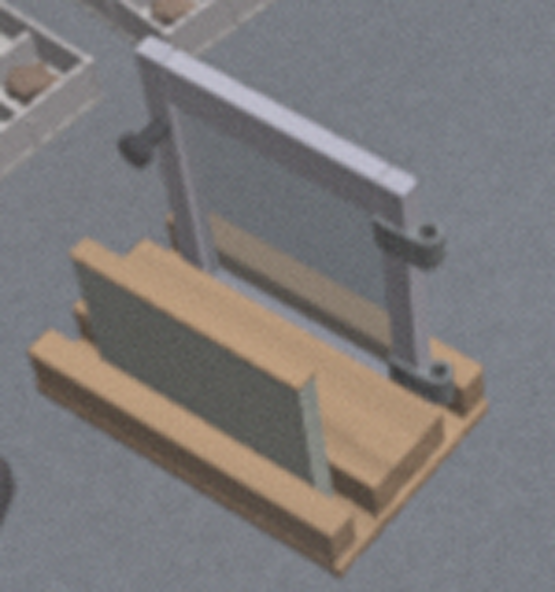

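View pics/d.png

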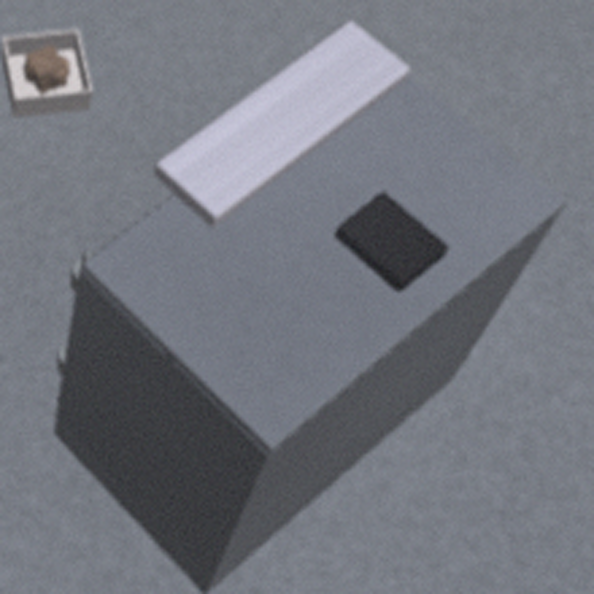

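```bash
cat > h.py <<'E'
import numpy as np, cv2
from bench import manip, eyes
def ray(n,px):
    c=eyes.calibration(n);K=c['intrinsics'];p=(np.atleast_2d(px).astype(float)-K[:2,2])/K[0,0]
    rd=np.linalg.norm(p,axis=1,keepdims=True);r=rd.copy()
    for _ in range(30): r=rd/(1+c['k1']*r*r)
    p=p*np.where(rd>0,r/rd,1)
    d=np.c_[p,np.ones(len(p))]@c['R']; o=-c['R'].T@c['t']
    return o,d/np.linalg.norm(d,axis=1,keepdims=True)
def onz(n,px,z):
    o,d=ray(n,px); return o+d*((z-o[2])/d[:,2])[:,None]
def proj(n,X):
    c=eyes.calibration(n);P=np.atleast_2d(X)@c['R'].T+c['t'];p=P[:,:2]/P[:,2:]
    r2=(p**2).sum(1,keepdims=True);return p*(1+c['k1']*r2)*c['intrinsics'][0,0]+c['intrinsics'][:2,2]
def tri(a,b):
    A=np.zeros((3,3));B=np.zeros(3);L=[ray('top',a),ray('scene',b)]
    for o,d in L:
        M=np.eye(3)-np.outer(d[0],d[0]);A+=M;B+=M@o
    X=np.linalg.solve(A,B);return X,[round(float(np.linalg.norm((np.eye(3)-np.outer(d[0],d[0]))@(X-o))),2) for o,d in L]
E
python3 - <<'E'
from h import *
np.set_printoptions(precision=1,suppress=True)
for n in('top','scene'):
    im=cv2.imread(f'pics/{n}0.png').astype(int)
    m=((im.min(2)>150)).astype(np.uint8)
    for (nm,x0,y0,x1,y1,z) in ([('bar',195,240,250,340,0),('door',370,250,490,285,212)] if n=='top' else [('bar',410,180,520,265,0),('door',210,105,305,175,212)]):
        s=np.zeros_like(m);s[y0:y1,x0:x1]=m[y0:y1,x0:x1]
        cs,_=cv2.findContours(s,0,1);c=max(cs,key=cv2.contourArea)
        ap=cv2.approxPolyDP(c,3,True)[:,0]
        print(n,nm,cv2.contourArea(c),cv2.minAreaRect(c),ap.tolist())
        zz=z or 259
        print(onz(n,ap,zz), onz(n,cv2.boxPoints(cv2.minAreaRect(c)),zz))
def crop(x,y,x0,y0,f): return ((x+.5)/f-.5+x0,(y+.5)/f-.5+y0)
A=[crop(x,y,150,200,4) for x,y in [(107,40),(365,75),(28,492)]]
print('casetop',onz('top',A,245))
print('up pin tip',onz('top',crop(403,145,150,200,4),203),'low',onz('top',crop(433,175,150,200,4),83))
print('bar c',onz('top',[crop(x,y,150,200,4) for x,y in[(288,205),(375,215),(232,520),(320,535)]],259))
S=[crop(x,y,360,180,2.7) for x,y in [(85,265),(272,448),(565,205)]]
print('casetop scene',onz('scene',S,245))
print('box',onz('top',[(333,325)],13),'quartz',onz('top',[(270,183)],40),'loupe',onz('top',[(345,180)],7),'torch',onz('top',[(213,181)],13),'geode',onz('top',[(436,187)],20))
E
```

```text
top bar 1723.5 ((224.8706512451172, 291.8687744140625), (22.91688346862793, 80.74453735351562), 9.865806579589844) [[221, 251], [207, 328], [229, 333], [242, 254]]
[[530.9 189.5 259. ]
 [369.2 219.5 259. ]
 [358.3 172.9 259. ]
 [523.4 144.5 259. ]] [[365.8 220.3 259. ]
 [532.8 190.6 259. ]
 [523.2 142.2 259. ]
 [357.  172.4 259. ]]
top door 398.5 ((429.5087585449219, 264.0721130371094), (6.076930522918701, 80.1137924194336), 83.04703521728516) [[469, 257], [390, 266], [390, 271], [469, 262]]
[[ 509.4 -348.6  212. ]
 [ 494.2 -172.6  212. ]
 [ 483.3 -172.1  212. ]
 [ 498.3 -347.9  212. ]] [[ 494.5 -171.2  212. ]
 [ 511.2 -348.5  212. ]
 [ 497.8 -349.3  212. ]
 [ 481.2 -172.3  212. ]]
scene bar 2510.0 ((465.20111083984375, 223.2729034423828), (29.49046516418457, 95.42029571533203), 53.61564636230469) [[511, 205], [489, 188], [419, 241], [441, 259]]
[[368.1 219.6 259. ]
 [360.8 173.  259. ]
 [524.1 146.2 259. ]
 [529.3 192.1 259. ]] [[523.1 143.6 259. ]
 [345.5 174.8 259. ]
 [370.  223.3 259. ]
 [541.5 190.3 259. ]]
scene door 390.5 ((254.27554321289062, 130.492431640625), (83.16464233398438, 5.8255414962768555), 28.49563980102539) [[217, 112], [286, 151], [291, 150], [230, 114]]
[[ 506.6 -349.8  212. ]
 [ 492.9 -176.9  212. ]
 [ 485.  -171.4  212. ]
 [ 493.7 -326.4  212. ]] [[ 509.8 -348.4  212. ]
 [ 496.4 -354.4  212. ]
 [ 479.4 -173.4  212. ]
 [ 492.2 -168.8  212. ]]
casetop [[626.8 292.8 245. ]
 [602.8 149.3 245. ]
 [381.3 333.5 245. ]]
up pin tip [[570.4 135.3 203. ]] low [[569.8 135.6  83. ]]
bar c [[531.1 188.2 259. ]
 [524.6 141.5 259. ]
 [365.8 218.2 259. ]
 [357.5 171.6 259. ]]
casetop scene [[599.9 149.5 245. ]
 [624.8 294.3 245. ]
 [385.1 337.9 245. ]]
box [[362.6 -46.6  13. ]] quartz [[735.  108.9  40. ]] loupe [[746.1 -89.3   7. ]] torch [[753.2 267.1  13. ]] geode [[ 717.6 -330.    20. ]]
```

```bash
cat >> h.py <<'E'
from scipy.spatial.transform import Rotation as Ro
np.set_printoptions(precision=4,suppress=True)
def pose():
    s=manip.get_state();return s,s['eef_pos'],Ro.from_quat(s['eef_rot'])
def R_of(a):  # tool x at world angle a(deg), y down
    a=np.radians(a);x=np.array([np.cos(a),np.sin(a),0]);y=np.array([0,0,-1.]);return Ro.from_matrix(np.c_[x,y,np.cross(x,y)])
def plan(p,a):
    s,p0,R0=pose();R=R_of(a)
    d=R0.inv().apply(np.array(p)-p0)/1000; rv=np.degrees((R0.inv()*R).as_rotvec())
    print('row',np.round(d,4).tolist(),np.round(rv,2).tolist())
def show():
    s,p,R=pose();M=R.as_matrix();print('t',round(s['time'],2),'p',p,'xang',round(float(np.degrees(np.arctan2(M[1,0],M[0,0]))),2),'ydir',M[:,1],'F',s['force'],'T',s['torque'],'op',round(s['opening'],3),'q',s['q'])
def crop(x,y,x0,y0,f): return ((x+.5)/f-.5+x0,(y+.5)/f-.5+y0)
E
python3 - <<'E'
from h import *
show()
k=[crop(172,300,350,210,5),crop(142,325,350,210,5)]
print(onz('top',k[:1],184),onz('top',k[1:],64))
ks=[crop(430,231,180,100,3.7),crop(438,370,180,100,3.7)]
print(onz('scene',ks[:1],184),onz('scene',ks[1:],64))
plan([498,-240,300],5)
E
```

```text
t 0.1 p [ 144.1744 -607.8086  213.3938] xang -76.66 ydir [-0.0001  0.0011 -1.    ] F [ 0.252   0.0382 -0.7334] T [ 0.0335  0.0617 -0.0409] op 1.002 q [-1.4335  0.4941  1.346   0.      1.3025 -0.0955]
[[ 488.8574 -162.4781  184.    ]] [[ 486.1397 -161.4149   64.    ]]
[[ 484.1602 -161.6166  184.    ]] [[ 484.8624 -162.7879   64.    ]]
row [-0.2763, -0.0863, 0.4292] [-0.05, -81.66, -0.05]
```

Emit:
send_rows(
  rows=[
    [-0.03, -0.06, 0.04, 0, -7, 0],
    [-0.06, -0.086, 0.08, 0, -14, 0],
    [-0.09, -0.086, 0.12, 0, -21, 0],
    [-0.12, -0.086, 0.16, 0, -28, 0],
    [-0.15, -0.086, 0.2, 0, -35, 0],
    [-0.18, -0.086, 0.24, 0, -42, 0],
    [-0.2, -0.086, 0.28, 0, -49, 0],
    [-0.22, -0.086, 0.32, 0, -56, 0],
    [-0.24, -0.086, 0.36, 0, -63, 0],
    [-0.26, -0.086, 0.4, 0, -70, 0],
  ],
  fingers=1,
  squeeze=50,
)

```text
time: 0.93
eef_pos: [409.1, -318.8, 299.0]
eef_rot: [-0.706, 0.039, -0.039, 0.706]
force: [0.8, -2.0, -0.1]
opening: 0.999
```

Run:
```python
from h import *
show(); plan([494.5,-240,300],5)
```

```text
t 0.93 p [ 409.0549 -318.7955  298.9744] xang -6.33 ydir [-0.0003  0.0012 -1.    ] F [ 0.8254 -2.0183 -0.1311] T [-0.0687 -0.1305  0.0327] op 0.999 q [-0.7776  0.2652  1.4747  0.0007  1.4027 -0.6674]
row [0.0762, -0.001, 0.0877] [-0.07, -11.33, -0.02]
```

Emit:
send_rows(
  rows=[
    [0.03, 0, 0.03, 0, -6, 0],
    [0.06, 0, 0.06, 0, -11.3, 0],
    [0.076, 0, 0.088, 0, -11.3, 0],
    [0.076, 0, 0.088, 0, -11.3, 0],
    [0.076, 0.03, 0.088, 0, -11.3, 0],
    [0.076, 0.06, 0.088, 0, -11.3, 0],
    [0.076, 0.09, 0.088, 0, -11.3, 0],
    [0.076, 0.11, 0.088, 0, -11.3, 0],
    [0.076, 0.115, 0.088, 0, -11.3, 0],
    [0.076, 0.115, 0.088, 0, -11.3, 0],
  ],
)

```text
time: 1.77
eef_pos: [493.5, -239.2, 182.9]
eef_rot: [-0.705, -0.03, 0.032, 0.707]
force: [0.1, 0.2, 0.4]
opening: 1.001
```

Run:
```python
from h import *
show()
t=eyes.camera('top');s=eyes.camera('scene')
cv2.imwrite("pics/e.png",np.hstack([cv2.resize(t[200:300,350:490],None,fx=2.85,fy=2.85),cv2.resize(s[60:260,180:330][:, :],None,fx=2.5,fy=2.5)[:285]]))
```

```text
t 1.77 p [ 493.4875 -239.1764  182.9445] xang 4.96 ydir [-0.0027  0.0027 -1.    ] F [0.068  0.1761 0.445 ] T [ 0.0346 -0.1033  0.0221] op 1.001 q [-0.5607  0.422   1.5723  0.0009  1.1511 -0.6478]
```

View pics/e.png

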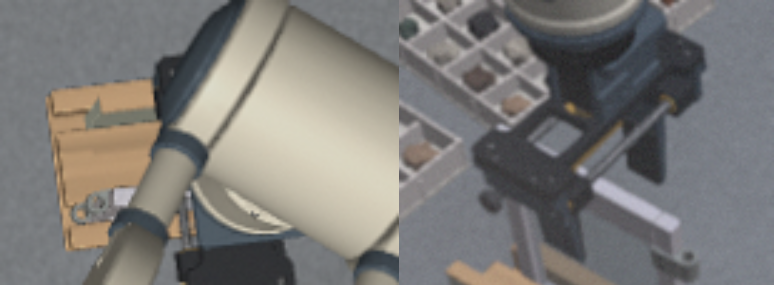

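The fingers straddle the top rail (right half, about 590,185) with both sides clear; closing now.

Emit:
send_rows(
  rows=[
    [0, 0, 0, 0, 0, 0],
    [0, 0, 0, 0, 0, 0],
    [0, 0, 0, 0, 0, 0],
    [0, 0, 0, 0, 0, 0],
    [0, 0, 0, 0, 0, 0],
    [0, 0, 0, 0, 0, 0],
    [0, 0, 0, 0, 0, 0],
    [0, 0, 0, 0, 0, 0],
    [0, 0, 0, 0, 0, 0],
    [0, 0, 0, 0, 0, 0],
  ],
  fingers=-1,
  squeeze=50,
)

```text
time: 2.7
eef_pos: [494.7, -240.0, 185.1]
eef_rot: [-0.706, -0.031, 0.03, 0.707]
force: [-0.3, 0.2, -0.8]
opening: 0.299
```

Run:
```python
from h import *
show()
```

```text
t 2.7 p [ 494.7445 -239.9767  185.1232] xang 4.97 ydir [ 0.0007  0.0005 -1.    ] F [-0.2513  0.1623 -0.8495] T [-0.0479 -0.1579 -0.0667] op 0.299 q [-0.5608  0.4195  1.5695  0.0009  1.1522 -0.6478]
```

Emit:
send_rows(
  rows=[
    [0, 0, 0, 0, 0, 0],
    [0, 0, 0, 0, 0, 0],
    [0, 0, 0, 0, 0, 0],
    [0, 0, 0, 0, 0, 0],
    [0, 0, 0, 0, 0, 0],
    [0, 0, 0, 0, 0, 0],
    [0, -0.002, 0, 0, 0, 0],
    [0, -0.004, 0, 0, 0, 0],
    [0, -0.006, 0, 0, 0, 0],
    [0, -0.008, 0, 0, 0, 0],
  ],
)

```text
time: 3.53
eef_pos: [494.9, -239.9, 193.3]
eef_rot: [-0.706, -0.031, 0.03, 0.707]
force: [0.3, 0.3, -3.8]
opening: 0.148
```

Run:
```python
from h import *
show()
```

```text
t 3.53 p [ 494.9397 -239.9391  193.306 ] xang 4.96 ydir [ 0.0011  0.0006 -1.    ] F [ 0.2554  0.3211 -3.8452] T [ 0.0032 -0.1014  0.0157] op 0.148 q [-0.5607  0.4103  1.5592  0.0012  1.1715 -0.6476]
```

Emit:
send_rows(
  rows=[
    [0, -0.006, 0, 0, 0, 0],
    [0, -0.014, 0, 0, 0, 0],
    [0, -0.024, 0, 0, 0, 0],
    [0, -0.034, 0, 0, 0, 0],
    [0, -0.044, 0, 0, 0, 0],
    [0, -0.054, 0, 0, 0, 0],
    [0, -0.064, 0, 0, 0, 0],
    [0, -0.07, 0, 0, 0, 0],
    [0, -0.07, 0, 0, 0, 0],
    [0, -0.07, 0, 0, 0, 0],
  ],
)

```text
time: 4.37
eef_pos: [494.9, -240.0, 263.5]
eef_rot: [-0.706, -0.031, 0.03, 0.707]
force: [0.1, -0.8, -4.3]
opening: 0.146
```

Run:
```python
from h import *
show()
t=eyes.camera('top');s=eyes.camera('scene')
cv2.imwrite("pics/f_top.png",t);cv2.imwrite("pics/f_scene.png",s)
cv2.imwrite("pics/f.png",np.hstack([cv2.resize(t[200:300,350:490],None,fx=2.85,fy=2.85),cv2.resize(s[60:260,180:330][:, :],None,fx=2.5,fy=2.5)[:285]]))
```

```text
t 4.37 p [ 494.9172 -240.0063  263.4611] xang 4.96 ydir [ 0.0014  0.0004 -1.    ] F [ 0.0936 -0.7891 -4.2636] T [ 0.0538 -0.0721 -0.0546] op 0.146 q [-0.5608  0.3406  1.4619  0.0012  1.3382 -0.6476]
```

View pics/f.png

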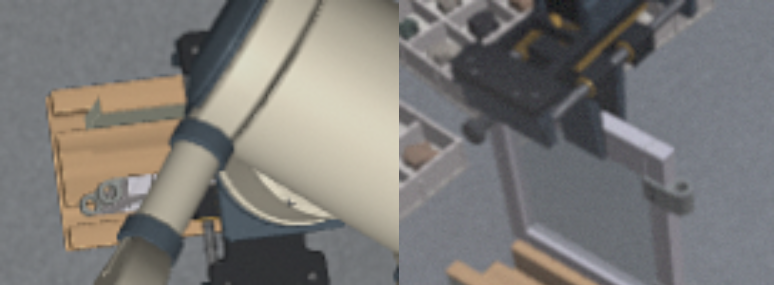

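Run:
```python
from h import *
t=cv2.imread("pics/f_top.png");s=cv2.imread("pics/f_scene.png")
a=cv2.resize(t[245:285,370:420],None,fx=10,fy=10,interpolation=cv2.INTER_CUBIC)[:400]
b=cv2.resize(s[110:210,260:310],None,fx=4,fy=4,interpolation=cv2.INTER_CUBIC)
cv2.imwrite("pics/g.png",np.hstack([a,b]))
```

```text
(no output)
```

View pics/g.png

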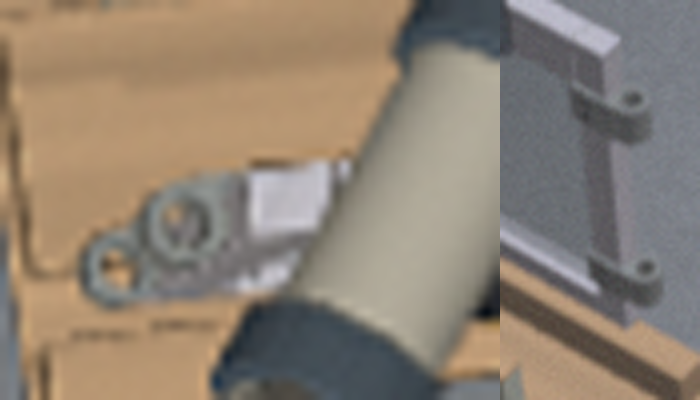

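Run:
```python
from h import *
tu,tl=crop(183,221,370,245,10),crop(115,268,370,245,10)
su,sl=crop(134,100,260,110,4),crop(147,267,260,110,4)
print(onz('top',[tu],262.4),onz('top',[tl],142.4),onz('scene',[su],262.4),onz('scene',[sl],142.4))
print(tri(tu,su),tri(tl,sl))
```

```text
[[ 488.6796 -161.3527  262.4   ]] [[ 488.2006 -160.4225  142.4   ]] [[ 486.6838 -160.7937  262.4   ]] [[ 485.7867 -161.4905  142.4   ]]
(array([ 488.0716, -160.5006,  263.9132]), [0.81, 0.81]) (array([ 487.7943, -159.8278,  145.6535]), [0.28, 0.28])
```

Run:
```python
from h import *
plan([550,17,250],-9.7)
```

```text
row [0.0774, 0.013, 0.2511] [-0.06, 14.66, 0.01]
```

Emit:
send_rows(
  rows=[
    [0.004, 0, 0.015, 0, 1, 0],
    [0.014, 0, 0.045, 0, 3, 0],
    [0.024, 0, 0.08, 0, 5, 0],
    [0.035, 0.003, 0.115, 0, 7, 0],
    [0.045, 0.006, 0.15, 0, 9, 0],
    [0.055, 0.009, 0.185, 0, 11, 0],
    [0.064, 0.011, 0.215, 0, 13, 0],
    [0.072, 0.013, 0.24, 0, 14.66, 0],
    [0.0774, 0.013, 0.251, 0, 14.66, 0],
    [0.0774, 0.013, 0.251, 0, 14.66, 0],
  ],
)

```text
time: 5.3
eef_pos: [550.3, 19.2, 249.4]
eef_rot: [-0.704, 0.059, -0.059, 0.705]
force: [0.1, -1.0, -3.9]
opening: 0.147
```

Run:
```python
from h import *
show()
t=eyes.camera('top');s=eyes.camera('scene')
cv2.imwrite("pics/i_top.png",t);cv2.imwrite("pics/i_scene.png",s)
a=cv2.resize(t[210:290,220:320],None,fx=5,fy=5,interpolation=cv2.INTER_CUBIC)[:400]
b=cv2.resize(s[170:340,300:430],None,fx=2.3,fy=2.3,interpolation=cv2.INTER_CUBIC)
b=cv2.copyMakeBorder(b,0,400-b.shape[0],0,0,0) if b.shape[0]<400 else b[:400]
cv2.imwrite("pics/i.png",np.hstack([a,b]))
```

```text
t 5.3 p [550.331   19.2257 249.4109] xang -9.53 ydir [-0.0006  0.0018 -1.    ] F [ 0.1127 -0.9616 -3.8585] T [-0.1723 -0.136  -0.0293] op 0.147 q [-0.0746  0.3548  1.4801  0.0018  1.3074  0.0913]
```

View pics/i.png

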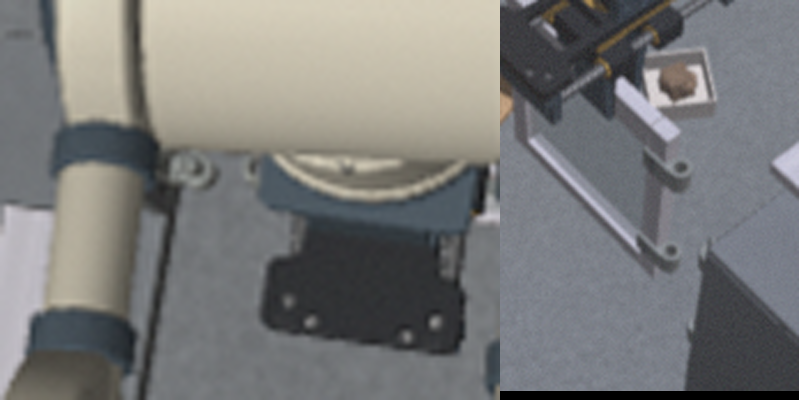

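Run:
```python
from h import *
t=cv2.imread("pics/top0.png");t2=cv2.imread("pics/i_top.png")
a=cv2.resize(t[225:255,238:270],None,fx=16,fy=16,interpolation=cv2.INTER_CUBIC)
cv2.imwrite("pics/j.png",a)
```

```text
(no output)
```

View pics/j.png

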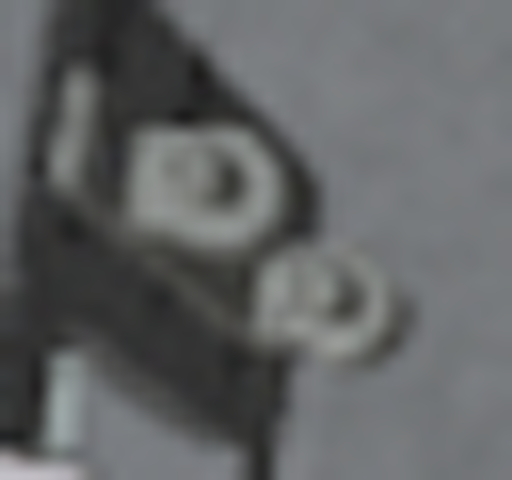

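Run:
```python
from h import *
for (x,y,z) in [(207,186,185),(190,178,203),(323,299,65),(310,291,83)]:
    print(z,onz('top',[crop(x,y,238,225,16)],z))
print(proj('top',[[570,135.5,z] for z in(185,203,65,83)]))
```

```text
185 [[572.6054 137.9421 185.    ]]
203 [[570.9988 137.4869 203.    ]]
65 [[572.7615 138.5816  65.    ]]
83 [[571.5438 138.0326  83.    ]]
[[251.5366 237.2573]
 [250.2867 236.0726]
 [258.938  244.2699]
 [257.9208 243.3065]]
```

Run:
```python
from h import *
plan([558.4,59.6,235],-9.7)
```

```text
row [0.0012, 0.0147, 0.0437] [-0.04, 0.08, -0.03]
```

Emit:
send_rows(
  rows=[
    [0, 0.005, 0, 0, 0, 0],
    [0, 0.0147, 0, 0, 0, 0],
    [0, 0.0147, 0.006, 0, 0, 0],
    [0.001, 0.0147, 0.014, 0, 0, 0],
    [0.001, 0.0147, 0.022, 0, 0, 0],
    [0.0012, 0.0147, 0.03, 0, 0, 0],
    [0.0012, 0.0147, 0.036, 0, 0, 0],
    [0.0012, 0.0147, 0.041, 0, 0, 0],
    [0.0012, 0.0147, 0.0437, 0, 0, 0],
    [0.0012, 0.0147, 0.0437, 0, 0, 0],
  ],
)

```text
time: 6.23
eef_pos: [558.3, 59.5, 235.2]
eef_rot: [0.705, -0.059, 0.059, -0.704]
force: [-0.4, -5.4, -2.7]
opening: 0.153
```

Run:
```python
from h import *
show()
t=eyes.camera('top');s=eyes.camera('scene')
show()
cv2.imwrite("pics/k_top.png",t);cv2.imwrite("pics/k_scene.png",s)
a=cv2.resize(t[210:290,220:320],None,fx=4,fy=4,interpolation=cv2.INTER_CUBIC)[:400]
b=cv2.resize(s[180:340,310:430],None,fx=3.5,fy=3.5,interpolation=cv2.INTER_CUBIC)[:560]
a=cv2.copyMakeBorder(a,0,b.shape[0]-a.shape[0],0,0,0)
cv2.imwrite("pics/k.png",np.hstack([a[:,:],b])[:, :])
```

```text
t 6.23 p [558.3381  59.4905 235.2248] xang -9.57 ydir [-0.0006 -0.0009 -1.    ] F [-0.3603 -5.3919 -2.6794] T [-0.9064  0.1058 -0.0102] op 0.153 q [ 0.0004  0.3837  1.4748 -0.001   1.2837  0.1677]
t 6.33 p [558.3191  59.4429 235.1345] xang -9.6 ydir [-0.0005 -0.0002 -1.    ] F [-1.54   -4.7099 -1.9486] T [-0.8453  0.1319  0.0624] op 0.151 q [-0.0002  0.3837  1.4751 -0.0002  1.2834  0.1674]
```

View pics/k.png

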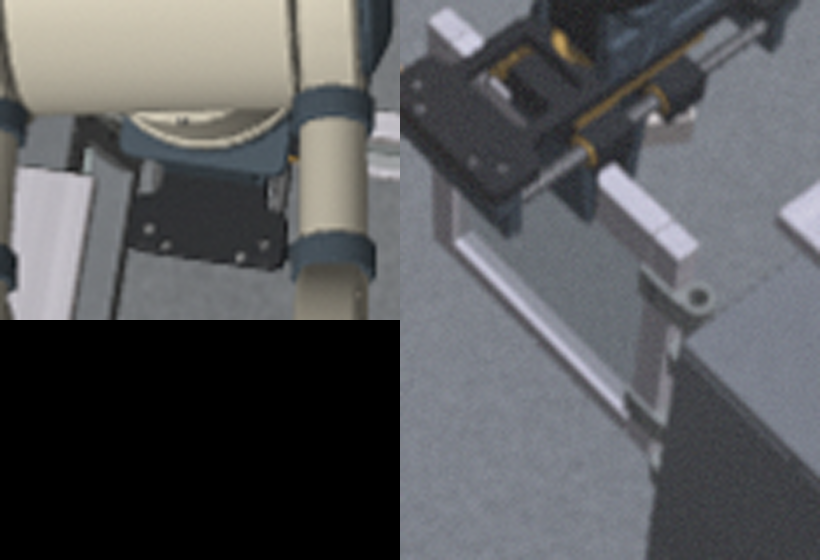

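```bash
python3 - <<'E'
from h import *
u=crop(699-400,296,310,180,3.5)
print(u,onz('scene',[u],234),proj('scene',[[571.7,137.8,234],[571.7,137.8,114]]))
s=cv2.imread("pics/k_scene.png")
# door top rail corners: far end (435,15)-> ; near end
for z in (245-0,):
    pass
for c in [(697-400,243),(682-400,256),(445-400,10),(430-400,25)]:
    print(onz('scene',[crop(c[0],c[1],310,180,3.5)],262))
E
python3 - <<'E'
import cv2
s=cv2.imread("pics/k_scene.png")
cv2.imwrite("pics/l.png",cv2.resize(s[245:330,370:420],None,fx=7,fy=7,interpolation=cv2.INTER_CUBIC))
E
```

```text
(395.07142857142856, 264.2142857142857) [[570.1446 136.0021 234.    ]] [[395.3834 265.4686]
 [389.2671 299.9577]]
[[563.4057 126.6356 262.    ]]
[[573.3243 125.6888 262.    ]]
[[535.4718 -48.3226 262.    ]]
[[547.2302 -47.8087 262.    ]]
```

View pics/l.png

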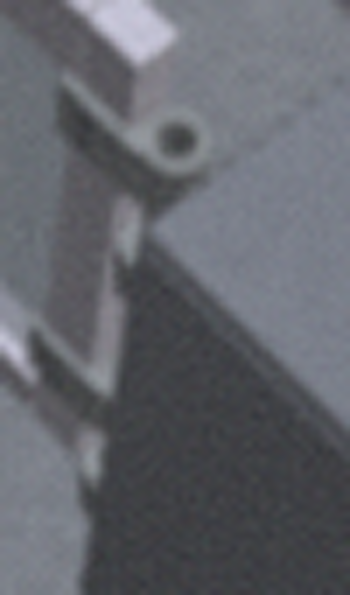

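The scene view shows the upper knuckle (395,264) over the hinge corner. A 5 N push back says the door edge is resting on something, probably a shoulder rim (edge and rim are both 9 mm from the pin line). I'll back off in small steps.

Emit:
send_rows(
  rows=[
    [0, 0, -0.0005, 0, 0, 0],
    [0, 0, -0.001, 0, 0, 0],
    [0, 0, -0.001, 0, 0, 0],
    [0, 0, -0.001, 0, 0, 0],
    [0, 0, -0.001, 0, 0, 0],
    [0, 0, -0.001, 0, 0, 0],
    [0, 0, -0.001, 0, 0, 0],
    [0, 0, -0.001, 0, 0, 0],
    [0, 0, -0.001, 0, 0, 0],
    [0, 0, -0.001, 0, 0, 0],
  ],
)

```text
time: 7.17
eef_pos: [558.2, 58.4, 235.2]
eef_rot: [0.705, -0.059, 0.059, -0.705]
force: [-0.6, 0.4, -4.4]
opening: 0.15
```

Run:
```python
from h import *
show()
```

```text
t 7.17 p [558.1718  58.4315 235.1548] xang -9.6 ydir [-0.0005 -0.0002 -1.    ] F [-0.5784  0.3758 -4.3643] T [ 0.0928 -0.0351 -0.0597] op 0.15 q [-0.002   0.3833  1.4757 -0.0002  1.2831  0.1657]
```

Emit:
send_rows(
  rows=[
    [0, 0.002, 0, 0, 0, 0],
    [0, 0.004, 0, 0, 0, 0],
    [0, 0.006, 0, 0, 0, 0],
    [0, 0.007, 0, 0, 0, 0],
    [0, 0.008, 0, 0, 0, 0],
    [0, 0.009, 0, 0, 0, 0],
    [0, 0.0095, 0, 0, 0, 0],
    [0, 0.01, 0, 0, 0, 0],
    [0, 0.01, 0, 0, 0, 0],
    [0, 0.01, 0, 0, 0, 0],
  ],
)

```text
time: 8.0
eef_pos: [558.2, 58.4, 225.2]
eef_rot: [0.705, -0.059, 0.059, -0.705]
force: [-0.7, 0.1, -4.2]
opening: 0.151
```

Run:
```python
from h import *
show()
```

```text
t 8.0 p [558.1738  58.423  225.1962] xang -9.6 ydir [-0.0004 -0.0002 -1.    ] F [-0.7433  0.0888 -4.2075] T [ 0.0077 -0.1374 -0.0248] op 0.151 q [-0.002   0.3929  1.4896 -0.0002  1.2596  0.1657]
```

Emit:
send_rows(
  rows=[
    [0, 0.0004, 0, 0, 0, 0],
    [0, 0.0008, 0, 0, 0, 0],
    [0, 0.0012, 0, 0, 0, 0],
    [0, 0.0016, 0, 0, 0, 0],
    [0, 0.002, 0, 0, 0, 0],
    [0, 0.0024, 0, 0, 0, 0],
    [0, 0.0024, 0, 0, 0, 0],
    [0, 0.0024, 0, 0, 0, 0],
    [0, 0.0024, 0, 0, 0, 0],
    [0, 0.0024, 0, 0, 0, 0],
  ],
)

```text
time: 8.83
eef_pos: [558.2, 58.4, 222.8]
eef_rot: [0.705, -0.059, 0.059, -0.705]
force: [0.4, -0.0, -4.0]
opening: 0.151
```

Run:
```python
from h import *
show()
```

```text
t 8.83 p [558.1974  58.4383 222.7973] xang -9.6 ydir [-0.0004 -0.0002 -1.    ] F [ 0.4291 -0.0206 -3.9559] T [ 0.0352 -0.1117  0.0413] op 0.151 q [-0.002   0.3953  1.4928 -0.0002  1.254   0.1656]
```

Emit:
send_rows(
  rows=[
    [0, 0.0004, 0, 0, 0, 0],
    [0, 0.0008, 0, 0, 0, 0],
    [0, 0.0012, 0, 0, 0, 0],
    [0, 0.0016, 0, 0, 0, 0],
    [0, 0.002, 0, 0, 0, 0],
    [0, 0.0024, 0, 0, 0, 0],
    [0, 0.0028, 0, 0, 0, 0],
    [0, 0.003, 0, 0, 0, 0],
    [0, 0.003, 0, 0, 0, 0],
    [0, 0.003, 0, 0, 0, 0],
  ],
)

```text
time: 9.67
eef_pos: [558.2, 58.4, 219.8]
eef_rot: [0.705, -0.059, 0.059, -0.705]
force: [0.4, -0.0, -4.8]
opening: 0.152
```

Run:
```python
from h import *
show()
```

```text
t 9.67 p [558.2389  58.4291 219.8275] xang -9.6 ydir [-0.0003 -0.0002 -1.    ] F [ 0.3658 -0.0276 -4.8063] T [ 0.0429 -0.1465 -0.0298] op 0.152 q [-0.002   0.3982  1.4968 -0.0002  1.2469  0.1656]
```

Emit:
send_rows(
  rows=[
    [0, 0.0005, 0, 0, 0, 0],
    [0, 0.001, 0, 0, 0, 0],
    [0, 0.0015, 0, 0, 0, 0],
    [0, 0.002, 0, 0, 0, 0],
    [0, 0.0025, 0, 0, 0, 0],
    [0, 0.003, 0, 0, 0, 0],
    [0, 0.0035, 0, 0, 0, 0],
    [0, 0.004, 0, 0, 0, 0],
    [0, 0.004, 0, 0, 0, 0],
    [0, 0.004, 0, 0, 0, 0],
  ],
)

```text
time: 10.5
eef_pos: [558.2, 58.4, 215.8]
eef_rot: [0.705, -0.059, 0.059, -0.705]
force: [-0.1, -0.5, -4.2]
opening: 0.156
```

Run:
```python
from h import *
show()
t=eyes.camera('top');s=eyes.camera('scene')
cv2.imwrite("pics/m_top.png",t);cv2.imwrite("pics/m_scene.png",s)
b=cv2.resize(s[190:320,320:430],None,fx=4,fy=4,interpolation=cv2.INTER_CUBIC)
cv2.imwrite("pics/m.png",b)
```

```text
t 10.5 p [558.1795  58.4357 215.7772] xang -9.6 ydir [-0.0005 -0.0002 -1.    ] F [-0.0875 -0.479  -4.1978] T [ 0.0509 -0.1649  0.0152] op 0.156 q [-0.002   0.4023  1.5023 -0.0002  1.2375  0.1656]
```

View pics/m.png

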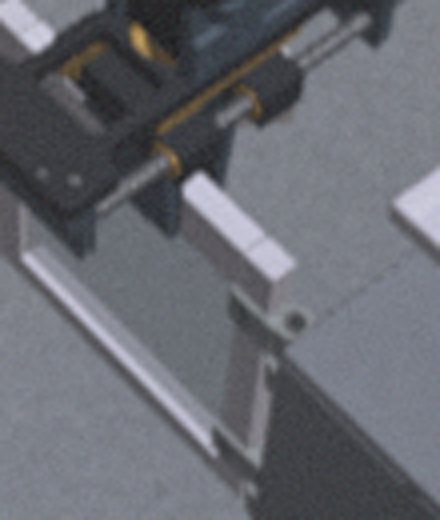

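Run:
```python
from h import *
print(onz('scene',[crop(296,319,320,190,4)],214.7), onz('scene',[crop(296,319,320,190,4)],217))
```

```text
[[569.2251 134.5257 214.7   ]] [[570.4321 135.1839 217.    ]]
```

Emit:
send_rows(
  rows=[
    [0.0005, 0, 0, 0, 0, 0],
    [0.001, 0, 0, 0, 0, 0],
    [0.0015, 0, 0, 0, 0, 0],
    [0.0015, 0, 0, 0, 0, 0],
    [0.0015, 0, 0, 0, 0, 0],
    [0.0015, 0, 0, 0, 0, 0],
    [0.0015, 0, 0, 0, 0, 0],
    [0.0015, 0, 0, 0, 0, 0],
    [0.0015, 0, 0, 0, 0, 0],
    [0.0015, 0, 0, 0, 0, 0],
  ],
)

```text
time: 11.43
eef_pos: [559.5, 58.2, 215.7]
eef_rot: [0.705, -0.059, 0.059, -0.705]
force: [-2.5, 1.5, -4.2]
opening: 0.151
```

Run:
```python
from h import *
show()
```

```text
t 11.43 p [559.5392  58.2247 215.7424] xang -9.6 ydir [-0.0007 -0.0001 -1.    ] F [-2.4969  1.4902 -4.2295] T [0.5241 0.4666 0.2353] op 0.151 q [-0.0024  0.4043  1.4989 -0.0001  1.2391  0.1652]
```

A sideways probe met the pins after about 1 mm, so both are inside the bores. I'll re-centre and lower.

Emit:
send_rows(
  rows=[
    [-0.0006, 0, 0, 0, 0, 0],
    [-0.0012, 0, 0, 0, 0, 0],
    [-0.0012, 0, 0, 0, 0, 0],
    [-0.0012, 0.001, 0, 0, 0, 0],
    [-0.0012, 0.002, 0, 0, 0, 0],
    [-0.0012, 0.003, 0, 0, 0, 0],
    [-0.0012, 0.004, 0, 0, 0, 0],
    [-0.0012, 0.005, 0, 0, 0, 0],
    [-0.0012, 0.005, 0, 0, 0, 0],
    [-0.0012, 0.005, 0, 0, 0, 0],
  ],
)

```text
time: 12.27
eef_pos: [558.4, 58.4, 210.7]
eef_rot: [0.705, -0.059, 0.059, -0.705]
force: [0.6, -0.5, -4.4]
opening: 0.15
```

Run:
```python
from h import *
show()
```

```text
t 12.27 p [558.3637  58.4294 210.686 ] xang -9.59 ydir [-0.0008 -0.0001 -1.    ] F [ 0.6281 -0.4611 -4.396 ] T [ 0.0672 -0.0822  0.0574] op 0.15 q [-0.002   0.4079  1.5083 -0.0001  1.2261  0.1655]
```

Emit:
send_rows(
  rows=[
    [0, 0.0004, 0, 0, 0, 0],
    [0, 0.0008, 0, 0, 0, 0],
    [0, 0.0012, 0, 0, 0, 0],
    [0, 0.0016, 0, 0, 0, 0],
    [0, 0.002, 0, 0, 0, 0],
    [0, 0.0024, 0, 0, 0, 0],
    [0, 0.0024, 0, 0, 0, 0],
    [0, 0.0024, 0, 0, 0, 0],
    [0, 0.0024, 0, 0, 0, 0],
    [0, 0.0024, 0, 0, 0, 0],
  ],
)

```text
time: 13.1
eef_pos: [558.3, 58.4, 208.3]
eef_rot: [0.705, -0.059, 0.059, -0.705]
force: [0.3, 0.4, -5.4]
opening: 0.148
```

Run:
```python
from h import *
show()
```

```text
t 13.1 p [558.3483  58.4218 208.3194] xang -9.6 ydir [-0.0007 -0.0001 -1.    ] F [ 0.3315  0.4042 -5.4342] T [ 0.0568 -0.1451  0.008 ] op 0.148 q [-0.002   0.4103  1.5115 -0.0001  1.2206  0.1655]
```

Emit:
send_rows(
  rows=[
    [0, 0.0003, 0, 0, 0, 0],
    [0, 0.0006, 0, 0, 0, 0],
    [0, 0.0009, 0, 0, 0, 0],
    [0, 0.0012, 0, 0, 0, 0],
    [0, 0.0015, 0, 0, 0, 0],
    [0, 0.0015, 0, 0, 0, 0],
    [0, 0.0015, 0, 0, 0, 0],
    [0, 0.0015, 0, 0, 0, 0],
    [0, 0.0015, 0, 0, 0, 0],
    [0, 0.0015, 0, 0, 0, 0],
  ],
)

```text
time: 13.93
eef_pos: [558.5, 58.3, 207.7]
eef_rot: [0.705, -0.059, 0.059, -0.705]
force: [-3.9, -2.9, 10.0]
opening: 0.149
```

Run:
```python
from h import *
show()
```

```text
t 13.93 p [558.5364  58.2661 207.6577] xang -9.6 ydir [ 0.0002 -0.0003 -1.    ] F [-3.867  -2.8843 10.0124] T [0.1751 0.7144 0.2695] op 0.149 q [-0.0022  0.4108  1.5127 -0.0003  1.2179  0.1654]
```

Emit:
send_rows(
  rows=[
    [0, -0.0003, 0, 0, 0, 0],
    [0, -0.0003, 0, 0, 0, 0],
    [0, -0.0003, 0, 0, 0, 0],
    [0, -0.0003, 0, 0, 0, 0],
    [0, -0.0003, 0, 0, 0, 0],
    [0, -0.0003, 0, 0, 0, 0],
    [0, -0.0003, 0, 0, 0, 0],
    [0, -0.0003, 0, 0, 0, 0],
    [0, -0.0003, 0, 0, 0, 0],
    [0, -0.0003, 0, 0, 0, 0],
  ],
)

```text
time: 14.77
eef_pos: [558.6, 58.3, 208.0]
eef_rot: [0.705, -0.059, 0.059, -0.705]
force: [0.3, -0.8, -0.9]
opening: 0.149
```

Run:
```python
from h import *
show()
```

```text
t 14.77 p [558.5921  58.2514 207.9677] xang -9.59 ydir [ 0.0003 -0.0003 -1.    ] F [ 0.3347 -0.7899 -0.9382] T [ 0.0555 -0.1891 -0.0404] op 0.149 q [-0.0022  0.4105  1.5123 -0.0004  1.2185  0.1653]
```

Emit:
send_rows(
  rows=[
    [0, 0, 0, 0, 0, 0],
    [0, 0, 0, 0, 0, 0],
    [0, 0, 0, 0, 0, 0],
    [0, 0, 0, 0, 0, 0],
    [0, 0, 0, 0, 0, 0],
    [0, 0, 0, 0, 0, 0],
    [0, 0, 0, 0, 0, 0],
    [0, 0, 0, 0, 0, 0],
    [0, 0, 0, 0, 0, 0],
    [0, 0, 0, 0, 0, 0],
  ],
  fingers=0.2,
)

```text
time: 15.6
eef_pos: [558.6, 58.3, 207.9]
eef_rot: [0.705, -0.059, 0.059, -0.705]
force: [0.6, 0.1, 0.4]
opening: 0.599
```

Run:
```python
from h import *
show()
t=eyes.camera('top');s=eyes.camera('scene')
cv2.imwrite("pics/n_top.png",t);cv2.imwrite("pics/n_scene.png",s)
b=cv2.resize(s[190:320,320:430],None,fx=4,fy=4,interpolation=cv2.INTER_CUBIC)
cv2.imwrite("pics/n.png",b)
```

```text
t 15.6 p [558.5743  58.2923 207.9446] xang -9.59 ydir [ 0.0003 -0.0003 -1.    ] F [0.6438 0.1416 0.3793] T [-0.0133 -0.1484  0.0473] op 0.599 q [-0.0021  0.4105  1.5123 -0.0003  1.2185  0.1654]
```

View pics/n.png

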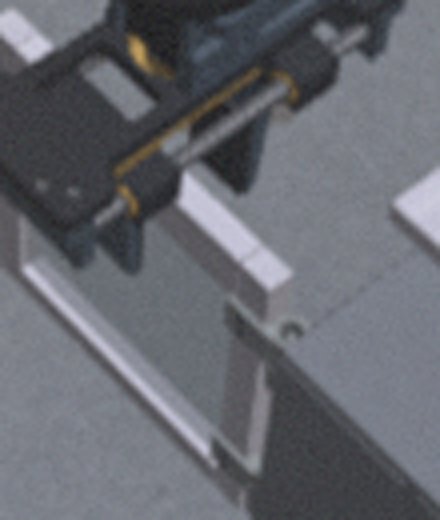

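The door is hung and free, with both knuckles at the case corner and the force near 0. Next I'll raise the tool and go round to the knob side.

Emit:
send_rows(
  rows=[
    [0, -0.015, 0, 0, 0, 0],
    [0, -0.035, 0, 0, 0, 0],
    [0, -0.06, 0, 0, 0, 0],
    [0, -0.075, 0, 0, 0, 0],
    [0.005, -0.075, -0.01, 0, -7, 0],
    [0.015, -0.075, -0.03, 0, -14, 0],
    [0.03, -0.075, -0.05, 0, -21, 0],
    [0.045, -0.075, -0.07, 0, -28, 0],
    [0.06, -0.075, -0.085, 0, -35, 0],
    [0.07, -0.075, -0.098, 0, -42, 0],
  ],
)

```text
time: 16.53
eef_pos: [612.1, -51.5, 282.9]
eef_rot: [0.679, 0.199, -0.199, -0.678]
force: [0.3, -0.2, 1.0]
opening: 0.595
```

Run:
```python
from h import *
show(); plan([618,-51,270],80.4);plan([618,-51,178],80.4)
```

```text
t 16.53 p [612.1248 -51.5245 282.934 ] xang 32.72 ydir [ 0.0006 -0.0005 -1.    ] F [ 0.3086 -0.1874  0.9726] T [-0.0126 -0.1133  0.0673] op 0.595 q [-0.1809  0.4224  1.2746 -0.0004  1.4439 -0.7519]
row [0.0052, 0.0129, -0.0027] [0.05, -47.68, -0.01]
row [0.0052, 0.1049, -0.0027] [0.05, -47.68, -0.01]
```

Emit:
send_rows(
  rows=[
    [0.005, 0, -0.0027, 0, -7, 0],
    [0.005, 0, -0.0027, 0, -14, 0],
    [0.005, 0, -0.0027, 0, -21, 0],
    [0.005, 0, -0.0027, 0, -28, 0],
    [0.005, 0, -0.0027, 0, -35, 0],
    [0.005, 0, -0.0027, 0, -42, 0],
    [0.005, 0, -0.0027, 0, -47.7, 0],
    [0.005, 0, -0.0027, 0, -47.7, 0],
    [0.005, 0, -0.0027, 0, -47.7, 0],
    [0.005, 0, -0.0027, 0, -47.7, 0],
  ],
  fingers=-1,
  squeeze=10,
)

```text
time: 17.37
eef_pos: [617.8, -51.1, 282.9]
eef_rot: [0.541, 0.456, -0.455, -0.541]
force: [-0.0, 0.5, 0.5]
opening: 0.008
```

Run:
```python
from h import *
show(); plan([618,-51,178],80.4)
t=eyes.camera('top');s=eyes.camera('scene')
cv2.imwrite("pics/o_top.png",t);cv2.imwrite("pics/o_scene.png",s)
cv2.imwrite("pics/o.png",np.hstack([cv2.resize(t[180:330,200:360],(400,375),interpolation=cv2.INTER_CUBIC),cv2.resize(s[160:310,270:430],(400,375),interpolation=cv2.INTER_CUBIC)]))
```

```text
t 17.37 p [617.7685 -51.0856 282.9037] xang 80.21 ydir [ 0.0005 -0.0005 -1.    ] F [-0.035   0.541   0.5107] T [ 0.1009 -0.1544 -0.0193] op 0.008 q [-0.1786  0.4311  1.2602 -0.0004  1.4497 -1.5784]
row [0.0002, 0.1049, -0.0002] [0.03, -0.19, -0.02]
```

View pics/o.png

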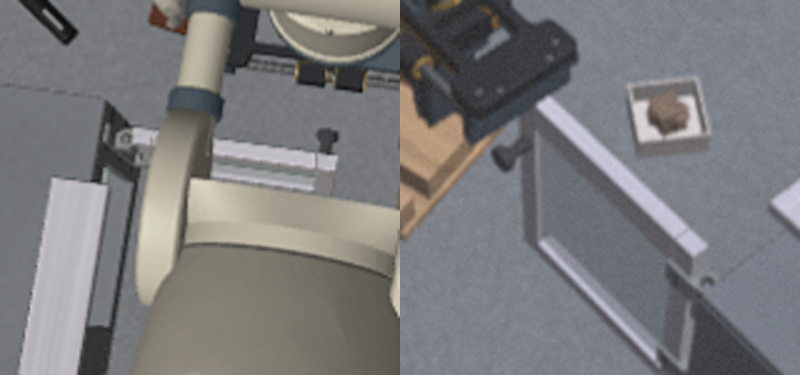

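Run:
```python
from h import *
print(onz('top',[(200+327/2.5,180+131/2.5)],185), onz('top',[(200+327/2.5,180+131/2.5)],195))
for a in (2,4,6,8,10,12,14,16,18,20):
    c,s=np.cos(np.radians(a)),np.sin(np.radians(a)); print(a,round(.177-(.177*c+.053*s),4),round(.053-(-.177*s+.053*c),4))
```

```text
[[576.34   -45.2394 185.    ]] [[574.7463 -45.1259 195.    ]]
2 -0.0017 0.0062
4 -0.0033 0.0125
6 -0.0046 0.0188
8 -0.0057 0.0251
10 -0.0065 0.0315
12 -0.0072 0.038
14 -0.0076 0.0444
16 -0.0078 0.0508
18 -0.0077 0.0573
20 -0.0075 0.0637
```

Emit:
send_rows(
  rows=[
    [0, 0.01, 0, 0, 0, 0],
    [0, 0.03, 0, 0, 0, 0],
    [0, 0.055, 0, 0, 0, 0],
    [0, 0.08, 0, 0, 0, 0],
    [0, 0.095, 0, 0, 0, 0],
    [0, 0.105, 0, 0, 0, 0],
    [0, 0.105, 0, 0, 0, 0],
    [0, 0.105, 0, 0, 0, 0],
    [0, 0.105, 0, 0, 0, 0],
    [0, 0.105, 0, 0, 0, 0],
  ],
)

```text
time: 18.3
eef_pos: [618.5, -51.2, 179.1]
eef_rot: [0.541, 0.456, -0.455, -0.54]
force: [0.1, -0.5, 0.4]
opening: 0.011
```

Emit:
send_rows(
  rows=[
    [0, 0, 0.003, 0, 0, 0],
    [0, 0, 0.006, 0, 0, 0],
    [0, 0, 0.009, 0, 0, 0],
    [0, 0, 0.012, 0, 0, 0],
    [0, 0, 0.015, 0, 0, 0],
    [0, 0, 0.018, 0, 0, 0],
    [0, 0, 0.0205, 0, 0, 0],
    [0, 0, 0.0225, 0, 0, 0],
    [0, 0, 0.0245, 0, 0, 0],
    [0, 0, 0.026, 0, 0, 0],
  ],
)

```text
time: 19.13
eef_pos: [592.7, -46.8, 179.0]
eef_rot: [0.541, 0.456, -0.455, -0.54]
force: [0.7, 0.3, -0.7]
opening: 0.005
```

Run:
```python
from h import *
show()
t=eyes.camera('top');s=eyes.camera('scene')
cv2.imwrite("pics/p_top.png",t);cv2.imwrite("pics/p_scene.png",s)
cv2.imwrite("pics/p.png",np.hstack([cv2.resize(t[180:330,200:360],(400,375),interpolation=cv2.INTER_CUBIC),cv2.resize(s[160:310,270:430],(400,375),interpolation=cv2.INTER_CUBIC)]))
```

```text
t 19.13 p [592.6607 -46.8484 179.028 ] xang 80.26 ydir [ 0.0025 -0.0009 -1.    ] F [ 0.6994  0.2792 -0.663 ] T [ 0.0498 -0.1184  0.    ] op 0.005 q [-0.1791  0.4847  1.4689 -0.0005  1.1853 -1.5798]
```

View pics/p.png

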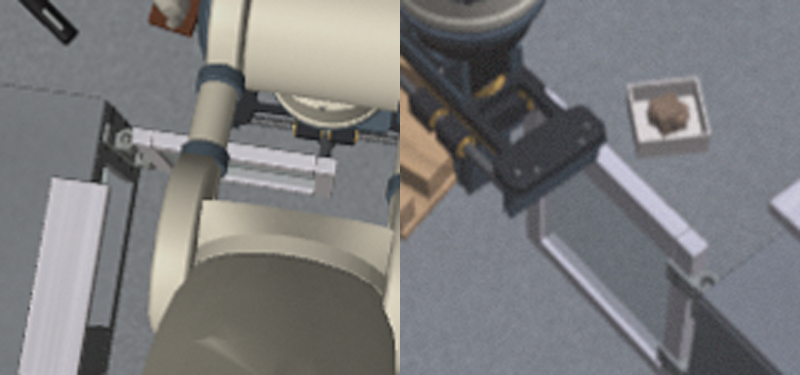

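Emit:
send_rows(
  rows=[
    [-0.0009, 0, 0.0031, 0, 1, 0],
    [-0.0017, 0, 0.0062, 0, 2, 0],
    [-0.0025, 0, 0.0093, 0, 3, 0],
    [-0.0033, 0, 0.0125, 0, 4, 0],
    [-0.0046, 0, 0.0188, 0, 6, 0],
    [-0.0057, 0, 0.0251, 0, 8, 0],
    [-0.0065, 0, 0.0315, 0, 10, 0],
    [-0.0072, 0, 0.038, 0, 12, 0],
    [-0.0076, 0, 0.0444, 0, 14, 0],
    [-0.0078, 0, 0.0508, 0, 16, 0],
  ],
)

```text
time: 20.07
eef_pos: [540.7, -45.9, 179.0]
eef_rot: [0.6, 0.376, -0.375, -0.599]
force: [0.9, 0.6, 0.7]
opening: 0.007
```

Run:
```python
from h import *
show()
t=eyes.camera('top');s=eyes.camera('scene')
cv2.imwrite("pics/q.png",np.hstack([cv2.resize(t[180:330,200:360],(400,375),interpolation=cv2.INTER_CUBIC),cv2.resize(s[160:310,270:430],(400,375),interpolation=cv2.INTER_CUBIC)]))
```

```text
t 20.07 p [540.7435 -45.9459 178.9508] xang 64.1 ydir [ 0.0024 -0.0008 -1.    ] F [0.8889 0.5817 0.6986] T [ 0.0706 -0.196   0.0158] op 0.007 q [-0.1946  0.4163  1.5959 -0.0004  1.1269 -1.3132]
```

View pics/q.png

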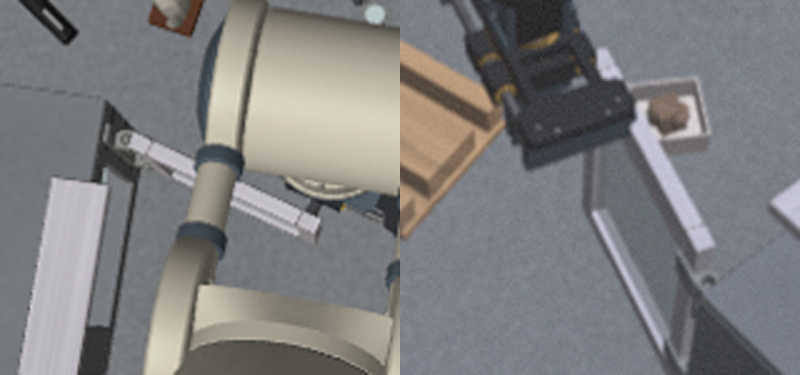

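The door swings freely with the finger; its free edge is at about (318,230) in the crop. Continuing.

Emit:
send_rows(
  rows=[
    [-0.0009, 0, 0.0031, 0, 1, 0],
    [-0.0025, 0, 0.0093, 0, 3, 0],
    [-0.0039, 0, 0.0156, 0, 5, 0],
    [-0.0052, 0, 0.022, 0, 7, 0],
    [-0.0061, 0, 0.0283, 0, 9, 0],
    [-0.0069, 0, 0.0347, 0, 11, 0],
    [-0.0074, 0, 0.0412, 0, 13, 0],
    [-0.0077, 0, 0.0476, 0, 15, 0],
    [-0.0078, 0, 0.054, 0, 17, 0],
    [-0.0076, 0, 0.0605, 0, 19, 0],
  ],
)

```text
time: 21.0
eef_pos: [482.4, -26.3, 178.9]
eef_rot: [0.654, 0.271, -0.27, -0.653]
force: [0.2, -0.1, -0.5]
opening: 0.008
```

Emit:
send_rows(
  rows=[
    [-0.0009, 0, 0.0031, 0, 1, 0],
    [-0.0025, 0, 0.0093, 0, 3, 0],
    [-0.0039, 0, 0.0156, 0, 5, 0],
    [-0.0052, 0, 0.022, 0, 7, 0],
    [-0.0061, 0, 0.0283, 0, 9, 0],
    [-0.0069, 0, 0.0347, 0, 11, 0],
    [-0.0074, 0, 0.0412, 0, 13, 0],
    [-0.0077, 0, 0.0476, 0, 15, 0],
    [-0.0078, 0, 0.054, 0, 17, 0],
    [-0.0076, 0, 0.0605, 0, 19, 0],
  ],
)

```text
time: 21.83
eef_pos: [434.3, 11.2, 178.8]
eef_rot: [0.69, 0.16, -0.158, -0.689]
force: [-0.4, -0.8, 0.1]
opening: 0.006
```

Run:
```python
from h import *
show()
t=eyes.camera('top');s=eyes.camera('scene')
cv2.imwrite("pics/r_top.png",t)
cv2.imwrite("pics/r.png",np.hstack([cv2.resize(t[190:370,180:340],(400,450),interpolation=cv2.INTER_CUBIC),cv2.resize(s[130:310,330:490],(400,450),interpolation=cv2.INTER_CUBIC)]))
```

```text
t 21.83 p [434.2816  11.2265 178.8472] xang 25.97 ydir [ 0.0025 -0.0009 -1.    ] F [-0.4029 -0.7712  0.0644] T [-0.0396 -0.1201  0.0473] op 0.006 q [-0.1113  0.2738  1.8404 -0.0007  1.0249 -0.5642]
```

View pics/r.png

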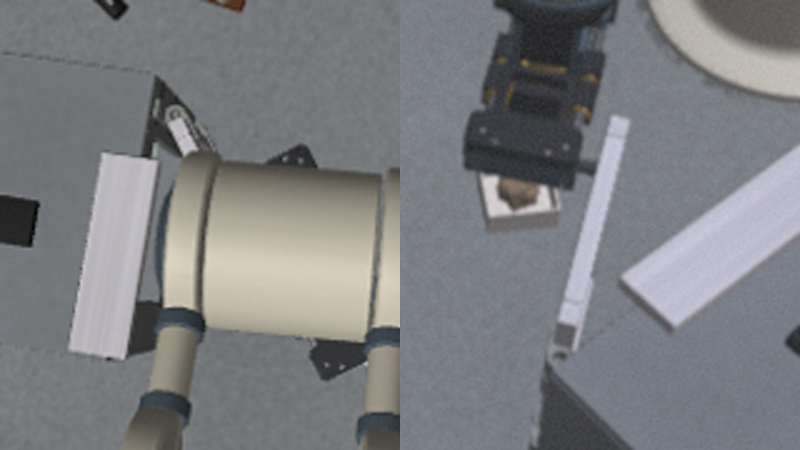

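```bash
cat >> h.py <<'E'
def doorang(p1,p2,x0,y0,f):
    A=onz('scene',[crop(*p1,x0,y0,f),crop(*p2,x0,y0,f)],235);d=A[1]-A[0];print(A,'door y ang',np.degrees(np.arctan2(d[1],d[0]))%360,'shut=170.4')
E
python3 - <<'E'
from h import *
doorang((167,320),(220,118),330,130,2.5)
E
```

```text
[[559.3426 130.6369 235.    ]
 [400.6299  57.9248 235.    ]] door y ang 204.61425399261026 shut=170.4
```

Emit:
send_rows(
  rows=[
    [-0.0009, 0, 0.0031, 0, 1, 0],
    [-0.0025, 0, 0.0093, 0, 3, 0],
    [-0.0039, 0, 0.0156, 0, 5, 0],
    [-0.0052, 0, 0.022, 0, 7, 0],
    [-0.0061, 0, 0.0283, 0, 9, 0],
    [-0.0069, 0, 0.0347, 0, 11, 0],
    [-0.0074, 0, 0.0412, 0, 13, 0],
    [-0.0076, 0, 0.0444, 0, 14, 0],
    [-0.0077, 0, 0.0476, 0, 15, 0],
    [-0.0078, 0, 0.0508, 0, 16, 0],
  ],
)

```text
time: 22.77
eef_pos: [404.7, 53.8, 178.7]
eef_rot: [0.705, 0.062, -0.061, -0.704]
force: [-0.5, -0.0, 0.2]
opening: 0.004
```

Run:
```python
from h import *
show()
t=eyes.camera('top');s=eyes.camera('scene')
cv2.imwrite("pics/s.png",np.hstack([cv2.resize(t[190:370,180:340],(400,450),interpolation=cv2.INTER_CUBIC),cv2.resize(s[130:310,330:490],(400,450),interpolation=cv2.INTER_CUBIC)]))
```

```text
t 22.77 p [404.6849  53.7743 178.7471] xang 10.01 ydir [ 0.0021 -0.0008 -1.    ] F [-0.4532 -0.0282  0.1917] T [-0.055  -0.107  -0.0318] op 0.004 q [-0.0138  0.2389  1.8956 -0.0009  1.005  -0.1881]
```

View pics/s.png

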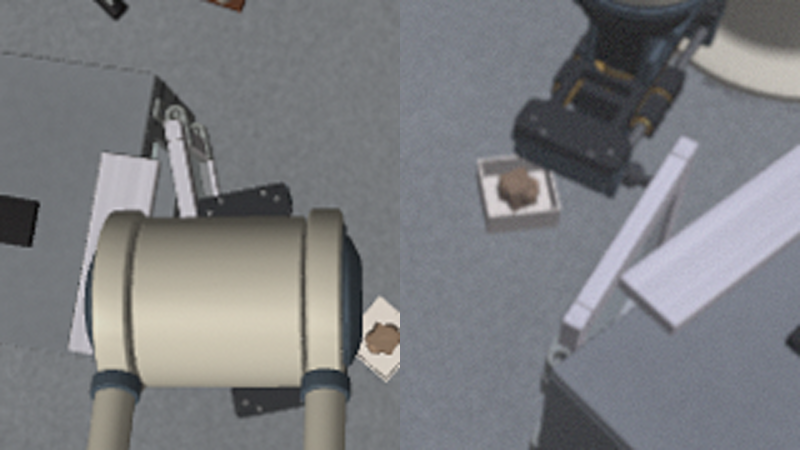

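Run:
```python
from h import *
doorang((175,320),(288,142),330,130,2.5)
```

```text
[[555.9839 134.5717 235.    ]
 [387.607  106.7947 235.    ]] door y ang 189.36765260714492 shut=170.4
```

Emit:
send_rows(
  rows=[
    [-0.0005, 0, 0.0015, 0, 0.5, 0],
    [-0.0013, 0, 0.0047, 0, 1.5, 0],
    [-0.0021, 0, 0.0078, 0, 2.5, 0],
    [-0.003, 0, 0.0109, 0, 3.5, 0],
    [-0.0036, 0, 0.014, 0, 4.5, 0],
    [-0.0043, 0, 0.0172, 0, 5.5, 0],
    [-0.0049, 0, 0.0204, 0, 6.5, 0],
    [-0.0054, 0, 0.0235, 0, 7.5, 0],
    [-0.0059, 0, 0.0267, 0, 8.5, 0],
    [-0.0065, 0, 0.0315, 0, 10, 0],
  ],
)

```text
time: 23.7
eef_pos: [392.5, 84.0, 178.7]
eef_rot: [0.707, 0.0, 0.001, -0.707]
force: [0.2, -0.8, 0.3]
opening: 0.007
```

Run:
```python
from h import *
show()
t=eyes.camera('top');s=eyes.camera('scene')
cv2.imwrite("pics/u.png",np.hstack([cv2.resize(t[190:370,180:340],(400,450),interpolation=cv2.INTER_CUBIC),cv2.resize(s[130:310,330:490],(400,450),interpolation=cv2.INTER_CUBIC)]))
```

```text
t 23.7 p [392.4702  84.0317 178.6837] xang -0.06 ydir [ 0.0019 -0.0007 -1.    ] F [ 0.176  -0.7998  0.3083] T [-0.0367 -0.1079  0.0095] op 0.007 q [ 0.0626  0.2298  1.9098 -0.0009  1.0002  0.0641]
```

View pics/u.png

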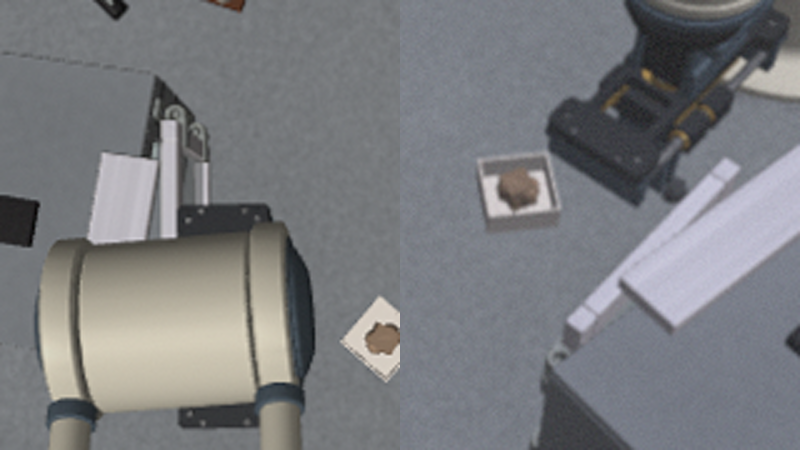

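Emit:
send_rows(
  rows=[
    [-0.0005, 0, 0.0015, 0, 0.5, 0],
    [-0.0013, 0, 0.0047, 0, 1.5, 0],
    [-0.0019, 0, 0.007, 0, 2.25, 0],
    [-0.0025, 0, 0.0093, 0, 3, 0],
    [-0.003, 0, 0.0109, 0, 3.5, 0],
    [-0.0033, 0, 0.0125, 0, 4, 0],
    [-0.0036, 0, 0.014, 0, 4.5, 0],
    [-0.0039, 0, 0.0156, 0, 5, 0],
    [-0.0043, 0, 0.0172, 0, 5.5, 0],
    [-0.0046, 0, 0.0188, 0, 6, 0],
  ],
)

```text
time: 24.63
eef_pos: [387.7, 103.2, 178.7]
eef_rot: [0.706, -0.037, 0.038, -0.706]
force: [-0.2, 0.2, -0.8]
opening: 0.01
```

Run:
```python
from h import *
show()
t=eyes.camera('top');s=eyes.camera('scene')
cv2.imwrite("pics/v.png",np.hstack([cv2.resize(t[190:370,180:340],(400,450),interpolation=cv2.INTER_CUBIC),cv2.resize(s[130:310,330:490],(400,450),interpolation=cv2.INTER_CUBIC)]))
```

```text
t 24.63 p [387.6856 103.234  178.6665] xang -6.05 ydir [ 0.0018 -0.0006 -1.    ] F [-0.2168  0.1537 -0.756 ] T [-0.0397 -0.0717  0.001 ] op 0.01 q [ 0.1118  0.2296  1.9101 -0.001   1.0001  0.218 ]
```

View pics/v.png

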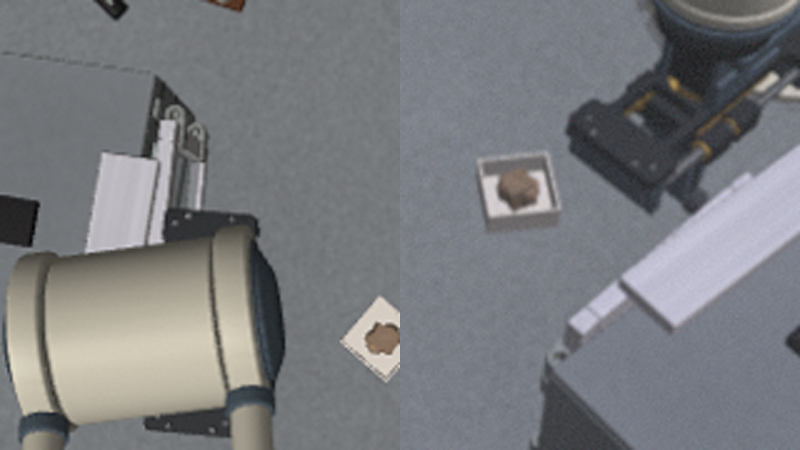

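Emit:
send_rows(
  rows=[
    [-0.0003, 0, 0.0009, 0, 0.3, 0],
    [-0.0005, 0, 0.0019, 0, 0.6, 0],
    [-0.0008, 0, 0.0028, 0, 0.9, 0],
    [-0.001, 0, 0.0037, 0, 1.2, 0],
    [-0.0013, 0, 0.0047, 0, 1.5, 0],
    [-0.0015, 0, 0.0056, 0, 1.8, 0],
    [-0.0018, 0, 0.0065, 0, 2.1, 0],
    [-0.002, 0, 0.0075, 0, 2.4, 0],
    [-0.0023, 0, 0.0084, 0, 2.7, 0],
    [-0.0025, 0, 0.0093, 0, 3, 0],
  ],
)

```text
time: 25.57
eef_pos: [386.1, 112.9, 178.7]
eef_rot: [0.705, -0.055, 0.056, -0.705]
force: [-0.2, -0.1, -0.5]
opening: 0.002
```

Run:
```python
from h import *
show()
t=eyes.camera('top');s=eyes.camera('scene')
cv2.imwrite("pics/w.png",np.hstack([cv2.resize(t[190:370,180:340],(400,450),interpolation=cv2.INTER_CUBIC),cv2.resize(s[130:310,330:490],(400,450),interpolation=cv2.INTER_CUBIC)]))
show()
```

```text
t 25.57 p [386.1274 112.9241 178.6507] xang -9.05 ydir [ 0.0018 -0.0005 -1.    ] F [-0.2416 -0.1081 -0.4947] T [-0.0586 -0.0773 -0.0072] op 0.002 q [ 0.1365  0.2312  1.9078 -0.0009  1.001   0.295 ]
t 25.67 p [386.156  112.945  178.6499] xang -9.04 ydir [ 0.0018 -0.0005 -1.    ] F [0.3813 0.1635 0.1721] T [-0.0666 -0.0836  0.0179] op 0.004 q [ 0.1365  0.2312  1.9077 -0.0009  1.001   0.2947]
```

View pics/w.png

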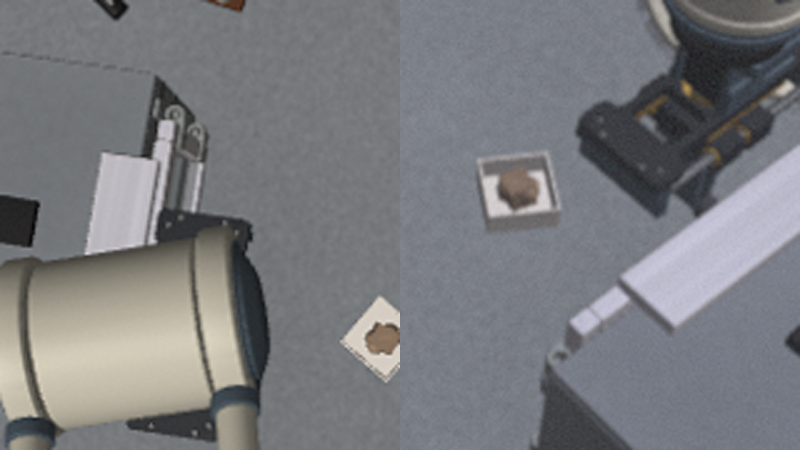

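Emit:
send_rows(
  rows=[
    [-0.0001, 0, 0.0004, 0, 0.1, 0],
    [-0.0002, 0, 0.0008, 0, 0.2, 0],
    [-0.0003, 0, 0.0012, 0, 0.35, 0],
    [-0.0004, 0, 0.0016, 0, 0.5, 0],
    [-0.0005, 0, 0.002, 0, 0.6, 0],
    [-0.0006, 0, 0.0023, 0, 0.6, 0],
    [-0.0007, 0, 0.0026, 0, 0.6, 0],
    [-0.0008, 0, 0.003, 0, 0.6, 0],
    [-0.0008, 0, 0.003, 0, 0.6, 0],
    [-0.0008, 0, 0.003, 0, 0.6, 0],
  ],
)

```text
time: 26.5
eef_pos: [385.9, 116.0, 178.7]
eef_rot: [0.705, -0.059, 0.06, -0.704]
force: [0.3, -1.6, 0.1]
opening: 0.007
```

Run:
```python
from h import *
show()
```

```text
t 26.5 p [385.8734 116.0263 178.6503] xang -9.63 ydir [ 0.0019 -0.0005 -1.    ] F [ 0.2567 -1.5574  0.0904] T [-0.2098 -0.1929 -0.0284] op 0.007 q [ 0.1443  0.232   1.9065 -0.001   1.0013  0.3129]
```

Emit:
send_rows(
  rows=[
    [0, 0, 0.0003, 0, 0, 0],
    [0, 0, 0.0006, 0, 0, 0],
    [0, 0, 0.0009, 0, 0, 0],
    [0, 0, 0.0012, 0, 0, 0],
    [0, 0, 0.0012, 0, 0, 0],
    [0, 0, 0.0012, 0, 0, 0],
    [0, 0, 0.0012, 0, 0, 0],
    [0, 0, 0.0012, 0, 0, 0],
    [0, 0, 0.0012, 0, 0, 0],
    [0, 0, 0.0012, 0, 0, 0],
  ],
)

```text
time: 27.33
eef_pos: [386.0, 117.2, 178.6]
eef_rot: [0.705, -0.059, 0.06, -0.704]
force: [-1.0, -1.3, 0.1]
opening: 0.006
```

Run:
```python
from h import *
show()
```

```text
t 27.33 p [385.9649 117.1885 178.6317] xang -9.63 ydir [ 0.0017 -0.0006 -1.    ] F [-0.9941 -1.3286  0.0768] T [-0.3591  0.1037  0.0171] op 0.006 q [ 0.1472  0.2327  1.9055 -0.001   1.0018  0.3158]
```

Emit:
send_rows(
  rows=[
    [0, 0, -0.0003, 0, 0, 0],
    [0, 0, -0.0006, 0, 0, 0],
    [0, 0, -0.0009, 0, 0, 0],
    [0, 0, -0.0012, 0, 0, 0],
    [0, 0, -0.0015, 0, 0, 0],
    [0, 0, -0.0018, 0, 0, 0],
    [0, 0, -0.0021, 0, 0, 0],
    [0, 0, -0.0024, 0, 0, 0],
    [0, 0, -0.0027, 0, 0, 0],
    [0, 0, -0.003, 0, 0, 0],
  ],
)

```text
time: 28.17
eef_pos: [385.5, 114.2, 178.6]
eef_rot: [0.705, -0.059, 0.06, -0.704]
force: [0.5, 0.5, 0.2]
opening: 0.004
```

Emit:
send_rows(
  rows=[
    [0, 0, -0.001, 0, 0, 0],
    [0, 0, -0.003, 0, 0, 0],
    [0, 0, -0.006, 0, 0, 0],
    [0, 0, -0.01, 0, 0, 0],
    [0, 0, -0.016, 0, 0, 0],
    [0, 0, -0.024, 0, 0, 0],
    [0, 0, -0.034, 0, 0, 0],
    [0, 0, -0.046, 0, 0, 0],
    [0, 0, -0.06, 0, 0, 0],
    [0, 0, -0.07, 0, 0, 0],
  ],
)

```text
time: 29.0
eef_pos: [373.3, 43.9, 178.6]
eef_rot: [0.705, -0.059, 0.06, -0.704]
force: [0.0, 0.7, -0.5]
opening: 0.009
```

Emit:
send_rows(
  rows=[
    [0, -0.01, -0.03, 0, 0, 0],
    [0, -0.03, -0.06, 0, 0, 0],
    [0, -0.05, -0.09, 0, 0, 0],
    [0, -0.07, -0.12, 0, 0, 0],
    [0, -0.08, -0.15, 0, 0, 0],
    [0, -0.08, -0.18, 0, 0, 0],
    [0, -0.08, -0.21, 0, 0, 0],
    [0, -0.08, -0.24, 0, 0, 0],
    [0, -0.08, -0.24, 0, 0, 0],
    [0, -0.08, -0.24, 0, 0, 0],
  ],
)

```text
time: 29.83
eef_pos: [332.2, -194.1, 258.6]
eef_rot: [0.705, -0.06, 0.061, -0.704]
force: [0.3, 0.8, -0.9]
opening: 0.005
```

Run:
```python
from h import *
show()
t=eyes.camera('top');s=eyes.camera('scene')
cv2.imwrite("pics/x_top.png",t);cv2.imwrite("pics/x_scene.png",s)
cv2.imwrite("pics/x.png",np.hstack([cv2.resize(t[210:350,190:300],None,fx=3.6,fy=3.6,interpolation=cv2.INTER_CUBIC),cv2.resize(s[170:310,360:470],None,fx=3.6,fy=3.6,interpolation=cv2.INTER_CUBIC)]))
```

```text
t 29.83 p [ 332.1723 -194.1338  258.6312] xang -9.84 ydir [ 0.0013 -0.0006 -1.    ] F [ 0.2803  0.7772 -0.9019] T [ 0.0102 -0.0896 -0.0024] op 0.005 q [-0.6848  0.0949  1.8161  0.0004  1.2292 -0.5132]
```

View pics/x.png

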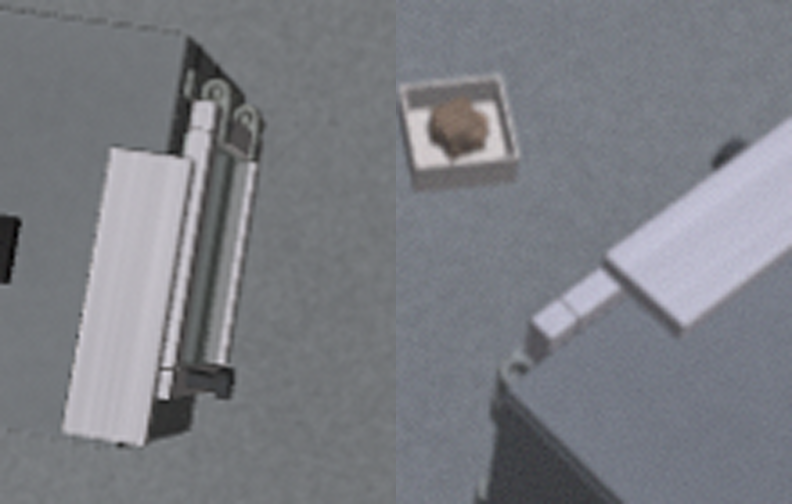

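Run:
```python
from h import *
c=lambda x,y:crop(x,y,190,210,3.6)
def a(p,q,z):
    A=onz('top',[c(*p),c(*q)],z);d=A[1]-A[0];print(A.ravel(),np.degrees(np.arctan2(d[1],d[0]))%360)
a((215,100),(173,397),235);a((257,165),(229,360),55);a((190,157),(145,443),257);a((110,147),(64,430),257)
print(onz('top',[c(233,381)],185))
t=cv2.imread('pics/x_top.png');cv2.imwrite('pics/y.png',cv2.resize(t[230:340,225:262],None,fx=5,fy=5,interpolation=cv2.INTER_CUBIC))
```

```text
[562.1037 132.4583 235.     384.6759 158.8533 235.    ] 171.53845899463627
[542.5415 131.7858  55.     406.2173 152.8018  55.    ] 171.23613714248697
[525.1833 143.9343 257.     358.8049 171.3896 257.    ] 170.62966213619222
[532.3247 191.7288 257.     366.9043 219.1603 257.    ] 170.58439366835321
[[392.9867 130.4444 185.    ]]
```

View pics/y.png

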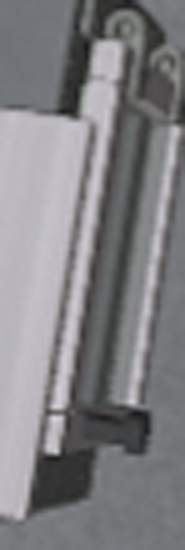

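The door reads about 0.8° short of the bar's direction, roughly 2.5 mm at the free edge and close to measuring error. I'll press it onto the bumper again and back off more slowly.

Emit:
send_rows(
  rows=[
    [0, 0, 0.03, 0, 0, 0],
    [0, 0, 0.06, 0, 0, 0],
    [0, 0, 0.09, 0, 0, 0],
    [0, 0.01, 0.12, 0, 0, 0],
    [0, 0.03, 0.15, 0, 0, 0],
    [0, 0.05, 0.18, 0, 0, 0],
    [0, 0.07, 0.21, 0, 0, 0],
    [0, 0.08, 0.23, 0, 0, 0],
    [0, 0.08, 0.24, 0, 0, 0],
    [0, 0.08, 0.24, 0, 0, 0],
  ],
)

```text
time: 30.77
eef_pos: [372.1, 46.6, 178.1]
eef_rot: [-0.705, 0.058, -0.058, 0.705]
force: [1.2, -0.4, 0.5]
opening: 0.009
```

Run:
```python
from h import *
show();plan([385.3,113.0,178.6],-9.63)
```

```text
t 30.77 p [372.1443  46.6289 178.0867] xang -9.45 ydir [-0.0004  0.0003 -1.    ] F [ 1.1619 -0.3758  0.538 ] T [-0.057  -0.0406  0.0058] op 0.009 q [-0.0352  0.1955  1.9632  0.0003  0.9833  0.1295]
row [0.0021, -0.0005, 0.0676] [-0.01, 0.18, -0.02]
```

Emit:
send_rows(
  rows=[
    [0, 0, 0.012, 0, 0, 0],
    [0.001, 0, 0.026, 0, 0, 0],
    [0.002, 0, 0.04, 0, 0, 0],
    [0.002, 0, 0.05, 0, 0.18, 0],
    [0.002, 0, 0.056, 0, 0.18, 0],
    [0.002, 0, 0.06, 0, 0.18, 0],
    [0.002, 0, 0.063, 0, 0.18, 0],
    [0.002, 0, 0.065, 0, 0.18, 0],
    [0.002, 0, 0.0665, 0, 0.18, 0],
    [0.002, 0, 0.0676, 0, 0.18, 0],
  ],
)

```text
time: 31.6
eef_pos: [385.2, 112.8, 178.1]
eef_rot: [-0.705, 0.06, -0.059, 0.705]
force: [-0.6, 0.3, -0.0]
opening: 0.005
```

Emit:
send_rows(
  rows=[
    [0, 0, 0.0003, 0, 0, 0],
    [0, 0, 0.0006, 0, 0, 0],
    [0, 0, 0.0009, 0, 0, 0],
    [0, 0, 0.0012, 0, 0, 0],
    [0, 0, 0.0015, 0, 0, 0],
    [0, 0, 0.0018, 0, 0, 0],
    [0, 0, 0.0021, 0, 0, 0],
    [0, 0, 0.0024, 0, 0, 0],
    [0, 0, 0.0027, 0, 0, 0],
    [0, 0, 0.003, 0, 0, 0],
  ],
)

```text
time: 32.43
eef_pos: [385.6, 115.8, 178.1]
eef_rot: [-0.705, 0.06, -0.059, 0.705]
force: [-0.7, -0.3, 0.3]
opening: 0.009
```

Run:
```python
from h import *
show()
t=eyes.camera('top');cv2.imwrite('pics/z_top.png',t)
```

```text
t 32.43 p [385.5992 115.7623 178.0867] xang -9.64 ydir [-0.0006  0.0001 -1.    ] F [-0.6865 -0.346   0.2547] T [-0.2206  0.0014  0.0152] op 0.009 q [0.1429 0.2335 1.9064 0.0002 1.0022 0.311 ]
```

Emit:
send_rows(
  rows=[
    [0, 0, -0.0001, 0, 0, 0],
    [0, 0, -0.0002, 0, 0, 0],
    [0, 0, -0.0003, 0, 0, 0],
    [0, 0, -0.0004, 0, 0, 0],
    [0, 0, -0.0005, 0, 0, 0],
    [0, 0, -0.0006, 0, 0, 0],
    [0, 0, -0.0007, 0, 0, 0],
    [0, 0, -0.0008, 0, 0, 0],
    [0, 0, -0.0009, 0, 0, 0],
    [0, 0, -0.001, 0, 0, 0],
  ],
)

```text
time: 33.32
eef_pos: [385.5, 114.8, 178.1]
eef_rot: [-0.705, 0.06, -0.059, 0.705]
force: [0.4, -1.1, -0.0]
opening: 0.002
```

Emit:
send_rows(
  rows=[
    [0, 0, -0.0001, 0, 0, 0],
    [0, 0, -0.0002, 0, 0, 0],
    [0, 0, -0.0003, 0, 0, 0],
    [0, 0, -0.0004, 0, 0, 0],
    [0, 0, -0.0005, 0, 0, 0],
    [0, 0, -0.0006, 0, 0, 0],
    [0, 0, -0.0006, 0, 0, 0],
    [0, 0, -0.0006, 0, 0, 0],
    [0, 0, -0.0006, 0, 0, 0],
    [0, 0, -0.0006, 0, 0, 0],
  ],
)

```text
time: 34.15
eef_pos: [385.4, 114.2, 178.1]
eef_rot: [-0.705, 0.06, -0.059, 0.705]
force: [0.5, 0.2, 0.8]
opening: 0.005
```

Run:
```python
from h import *
show()
```

```text
t 34.15 p [385.3787 114.2428 178.1068] xang -9.64 ydir [-0.0005  0.0002 -1.    ] F [0.5193 0.2216 0.7817] T [-0.0326 -0.0826  0.0375] op 0.005 q [0.1391 0.2325 1.9078 0.0003 1.0017 0.3072]
```

Emit:
send_rows(
  rows=[
    [0, 0, -0.001, 0, 0, 0],
    [0, 0, -0.003, 0, 0, 0],
    [0, 0, -0.006, 0, 0, 0],
    [0, 0, -0.01, 0, 0, 0],
    [0, 0, -0.016, 0, 0, 0],
    [0, 0, -0.024, 0, 0, 0],
    [0, 0, -0.034, 0, 0, 0],
    [0, 0, -0.046, 0, 0, 0],
    [0, 0, -0.06, 0, 0, 0],
    [0, 0, -0.07, 0, 0, 0],
  ],
)

```text
time: 34.98
eef_pos: [373.2, 43.9, 178.1]
eef_rot: [0.705, -0.06, 0.059, -0.705]
force: [0.6, 0.0, 0.6]
opening: 0.006
```

Emit:
send_rows(
  rows=[
    [0, -0.01, -0.03, 0, 0, 0],
    [0, -0.03, -0.06, 0, 0, 0],
    [0, -0.05, -0.09, 0, 0, 0],
    [0, -0.07, -0.12, 0, 0, 0],
    [0, -0.08, -0.15, 0, 0, 0],
    [0, -0.08, -0.18, 0, 0, 0],
    [0, -0.08, -0.21, 0, 0, 0],
    [0, -0.08, -0.24, 0, 0, 0],
    [0, -0.08, -0.24, 0, 0, 0],
    [0, -0.08, -0.24, 0, 0, 0],
  ],
)

```text
time: 35.82
eef_pos: [332.2, -194.2, 258.0]
eef_rot: [-0.704, 0.061, -0.06, 0.705]
force: [-0.3, 0.2, -1.1]
opening: 0.005
```

Run:
```python
from h import *
show()
t=eyes.camera('top');cv2.imwrite('pics/x2_top.png',t);s=eyes.camera('scene')
o=cv2.imread('pics/x_top.png')
f=lambda i:cv2.resize(i[230:340,215:265],None,fx=5,fy=5,interpolation=cv2.INTER_CUBIC)
cv2.imwrite('pics/x2.png',np.hstack([f(o),f(t),cv2.resize(cv2.absdiff(o,t)[230:340,215:265]*3,None,fx=5,fy=5)]))
cv2.imwrite('pics/x3.png',s)
```

```text
t 35.82 p [ 332.2304 -194.1684  257.9984] xang -9.84 ydir [-0.0008  0.0001 -1.    ] F [-0.2505  0.1827 -1.1257] T [-0.0446 -0.0638 -0.0328] op 0.005 q [-0.684   0.097   1.8156 -0.0004  1.2297 -0.5121]
```

View pics/x2.png

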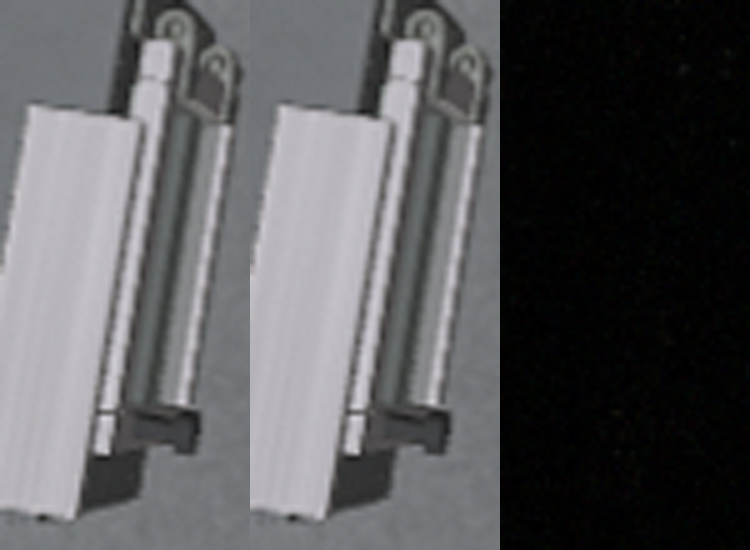

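View pics/x3.png

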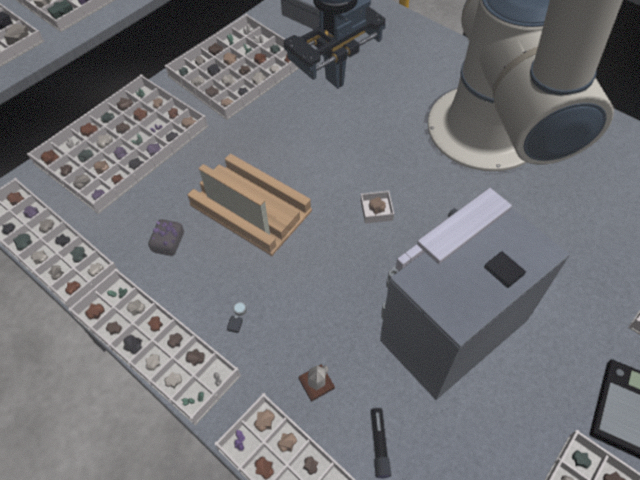

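Both releases left the door in the same place (the difference image is black), so it rests at the bumper's free position. In the scene view the rack (250,210) still holds the board, the specimens are where they were, and the arm is clear. Handing in.

```bash
python3 -c "
from bench import job_done
print(job_done())"
```

```text
the job is handed in; nothing more can be done
None
```

The showcase door is hung on both hinge pins and stands shut against its bumper. I handed the job in at about 36 s of the 67 s allowed, with the arm clear of everything.

**Hanging the door:** I took the door by its top rail, lifted it straight out of the rack and brought it to the pins standing open at a right angle. A small sideways probe met the pins after about 1 mm, so both were inside the knuckles. I then lowered it until it sat at the expected height on the shoulders.

**Shutting it:** I swung it by the knob until the bumper pushed back with about 1.5 N, then backed off. I did that a second time, more slowly.

**Last checks:**
- The pictures after the two releases are identical, so the door is at rest.
- The second back-off ended with no contact force.
- The board, specimens, torch and loupe look unmoved in the last scene picture.

**What did not go cleanly:**
- **Approach contact:** coming up to the pins, something on the door, probably its edge against a hinge shoulder, pushed back with about 5 N. I backed off 1 mm before lowering.
- **Seating force:** seating peaked at about 14 N, measured at the end of that move.
- **Door angle:** the final picture reads the door about 0.8° (2.5 mm at the free edge) more open than the showcase front. I take this as measuring error, because the bumper was felt at the same place both times.

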